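# Put the desk supplies away, staple boxes first-in-first-out

### The arm

A 7-joint arm with a two-finger parallel gripper is mounted at the origin on a cart in front of the work surface, level with it; the furniture and walls round the work are solid. World frame = base frame: x ahead of the robot, y to its left, z up, the work surface at z = 0. Lengths are in m, angles in rad, forces in N, time in s.
With the tool pointing down it reaches from about 0.4 to 0.85 m from the base axis. Payload 10.4 kg.
Tool frame: the origin (TCP) lies on the front face of the gripper's body, between the roots of the fingers; the fingertips stand 70 mm ahead of it and the grasp point (between the pads) lies 51 mm ahead of it (grasp_offset is the distance from the TCP to the grasp point, in m); z points along the fingers, y is the direction in which the jaws open and shut (so a half turn about z gives the same grasp; the last joint's range is limited). The gripper opens to 87 mm and grips with 3 to 60 N. Pads are 19 mm wide; open, the fingers measure 117 mm over their backs; the gripper's body (75 mm by 190 mm) begins 51 mm behind the grasp point.
Start: joints at [1.153, 0.332, -0.065, 1.46, 0.022, 1.35, -0.088], TCP at [0.24, -0.577, 0.292] pointing down, gripper open.
Joint ranges: [-2.6, 2.6], [-0.5, 2.12], [-1.47, 1.34], [0.16, 2.42], [-1.27, 4.41], [0.06, 2.06], [-2.6, 2.6]. Speed limits (rad/s): [2.22, 2.22, 2.79, 2.79, 3.14, 3.14, 3.14].

### API

Orientations are given as a unit quaternion [x, y, z, w].
In Python, from bench import * gives the robot as it stands. The module is installed in compiled form; this text tells all that it offers.
- The arm moves only by the tool arm_command, never from a script. Its argument "commands" is a list of rows, each a list of 3 entries, a list of its own where there are three numbers: the opening in per cent of the stroke, from 0 (shut) to 100 (fully open), then the shift along the tool's x, y, z in m, then the turn, a rotation vector about the tool's x, y, z in rad. A call has exactly 10 rows; each row is the pose to reach, as a shift and turn from the pose commanded when the call began, along the tool's axes at that moment; what a row does not reach only later rows make up. A row lasts 1/12 s, in which the tool goes at most 41.7 mm and 7.16 degrees, less where a joint would pass 70% of its speed; a pose out of reach is approached as far as the arm can. A call with a gripper value outside its range is refused whole. The fingers move at their own pace and stop on an object; "squeeze" is the grip in N (left out, the last holds). Time passes only in rows, so rows that repeat a pose let the fingers close, or fill a call up. It gives the time, the measured TCP pose, the force and the opening at its end, in the units of the state.
- read_state(): the state, without advancing time (a new reading comes with each control period).
- camera(name): name is "scene" or "top"; returns a dict with "pixels" (400x640x3 uint8, red, green, blue), "fx", "fy", "cx", "cy" (pixels), "dist_coeffs" ([k1, k2, p1, p2, k3] as OpenCV has them; the pictures are not rectified), "rvec" (rotation vector, rad) and "tvec" (3), from world to camera coordinates, as OpenCV has them. Camera axes: x right, y down, z forward; pixel columns grow to the right and rows downward; lengths in m; the calibration is good to about 2 mm. A picture is of the moment at which its call begins. There is no depth.
- close_job(): hands the job in, once; it reports no verdict.
The state is a dict: "time": time; "joint_positions": joint angles; "joint_vel": joint speeds; "joint_torque": joint torques, N m; "ee_pos": TCP position; "eef_rot": TCP orientation; "ft_force": force on the tool from outside, world axes, zero at the start; "torque": the same for the moment, N m; "width": finger opening in m.
Only numpy, scipy, OpenCV 4.12 (cv2) and the standard library are available. Lean on these libraries where they do the work, as an engineer would, in place of code of your own. Each camera call takes 0.05 s, during which the arm holds its last target.

### The job

Put the loose supplies away where each kind belongs: both brass weights upright in the wooden block, each in the well of its own size, the rubber stamp upright in the small steel tray, and the staple boxes lying flat in the grey lane. The lane is used first-in-first-out: bring the old box that stands at its back (the tall-stop end, away from the robot) forward to the front end, then load the new box from the desk behind it, both lengthwise in the lane. Leave the USB stick and the binder clip where they lie.

Things in the scene. Friction and masses are not known exactly. Their poses are not given: they have to be found in the camera images.
- staple_lane: Grey plastic lane fixed to the desk, 140 (x) x 62 (y). Origin: centre of underside, z up; own -x is the front (robot side, lip 6 high), +x the back (stop 22 high). Inner floor 3 above the desk, inside 130 x 54; side curbs only 8 high over the desk, 4 thick, far below the tops of the boxes. Holds two boxes: front one centred about 33 mm toward -x, rear one 33 mm toward +x.
- weight_block: Wooden block fixed to the desk, 76 (x) x 112 (y) x 16 high, with two round wells 6 deep (well floors 10 above the desk). Origin at the centre of its underside, z up. Large well, 56 diameter, centred at own (x, y) = (0, -22) mm; small well, 38 diameter, centred at (0, +31) mm.
- stamp_tray: Small dark steel open tray fixed to the desk, 51 (x) x 78 (y) x 14 high, walls and floor 4 thick (inside 43 x 70). Origin at the centre of its underside, z up. The stamp stands in it with its long side along the tray's y.
- old_box: Closed dark red carton of staples, 36 (x) x 52 (y) x 22 high, the one that starts in the grey lane, at its back, long side along the lane. Origin at the centre of its underside, z up.
- new_box: Second carton of staples, same look and size (36 (x) x 52 (y) x 22 high), the one that starts on the bare desk. Origin at the centre of its underside, z up.
- stamp: Rubber stamp: wooden foot 27 (x) x 54 (y) x 19 high, round wooden knob above it, 26 across at the widest, whole height 70. Stands upright. Origin at the centre of its underside, z up.
- weight_large: Large brass test weight, round, 40 diameter, 52 high with its top knob; the lower body is cylindrical. Stands upright, 0.5 kg. Origin at the centre of its underside, z up.
- weight_small: Small brass test weight, same shape, 24 diameter, 32 high, 0.1 kg. Stands upright. Origin at the centre of its underside, z up.
- usb_stick: Bystander: black USB stick lying among the things, 18 (x) x 52 (y) x 9 high. Origin on its underside, near the middle. To be left where it lies.
- clip: Bystander: black binder clip standing among the things, 26 (x) x 32 (y) x 35 high with its wire handles. Origin at the centre of its underside. To be left where it lies.
There are look-alikes about, which are no part of the job. Leave any turquoise look-alike of the weight_large alone.

How it is judged:
At the end, for the whole second after the job is handed in: Old box in the lane's front half, new box in its rear half (12 to 55 mm from its middle, 13 mm off its centre line, flat, within 0.3 rad); weights upright on their own wells' floors, within 11 mm of centre; stamp upright on the tray floor, within 12 mm; all released and at rest (x of old_box in the frame of staple_lane between -0.055 and -0.012 m and y of old_box in the frame of staple_lane between -0.013 and 0.013 m and z of old_box in the frame of staple_lane between -0.001 and 0.007 m and angle between each of old_box, new_box, weight_large, weight_small, stamp's own z axis and vertical below 0.12 rad and angle between the y axis of each of old_box, new_box and the x axis of staple_lane, either way round below 0.3 rad and x of new_box in the frame of staple_lane between 0.012 and 0.055 m and y of new_box in the frame of staple_lane between -0.013 and 0.013 m and z of new_box in the frame of staple_lane between -0.001 and 0.007 m and x of weight_large in the frame of weight_block between -0.011 and 0.011 m and y of weight_large in the frame of weight_block between -0.033 and -0.011 m and z of weight_large in the frame of weight_block between 0.006 and 0.0135 m and x of weight_small in the frame of weight_block between -0.011 and 0.011 m and y of weight_small in the frame of weight_block between 0.02 and 0.042 m and z of weight_small in the frame of weight_block between 0.006 and 0.0135 m and x of stamp in the frame of stamp_tray between -0.012 and 0.012 m and y of stamp in the frame of stamp_tray between -0.012 and 0.012 m and z of stamp in the frame of stamp_tray between 0.001 and 0.008 m and linear speed of each of old_box, new_box, weight_large, weight_small, stamp below 0.02 m/s and angular speed of each of old_box, new_box, weight_large, weight_small, stamp below 0.2 rad/s); the robot touches nothing.
It fails at once if the USB stick is moved more than 25 mm (distance of usb_stick from where it was at the start of the episode above 0.025 m).
It fails at once if the binder clip is moved more than 25 mm (distance of clip from where it was at the start of the episode above 0.025 m).
It also fails if it takes over 112 s, if anything falls off the work surface, if the arm or the gripper's body presses on something with over 40 N, if the wrist force passes 120 N, or if a joint passes its speed limit or range.

## Working session

There is one attempt and no reset: what is moved stays moved. The work goes in short steps, Python scripts to look and compute and a tool call to move; the robot and the scene stay as the last step left them, time stands still between calls to the robot, and variables do not carry over. Pictures are saved under pics/ and viewed, and the job is handed in when it is done.

Besides the shell and the picture viewer there is one more tool, called after "Request:" as a command line: name --argument value ..., lists and objects as JSON in quotes. arm_command: Moves the arm, as the interface text tells. Its arguments: {"type":"object","properties":{"commands":{"type":"array","items":{"type":"array"}},"squeeze":{"type":"number"}},"required":["commands"]}

```bash
mkdir -p pics; ls; python3 - <<'E'
from bench import *
import cv2,numpy as np
s=read_state(); print(s)
for n in ("scene","top"):
    c=camera(n); cv2.imwrite(f"pics/{n}0.png",c["pixels"][:,:,::-1])
    print(n,{k:v for k,v in c.items() if k!="pixels"})
    R=cv2.Rodrigues(np.array(c["rvec"]))[0]; print(-R.T@np.array(c["tvec"]))
E
```

```text
pics
{'time': 0.0, 'joint_positions': array([ 1.15339911,  0.33288284, -0.06471249,  1.46094918,  0.02159157,
        1.34986599, -0.08846673]), 'joint_vel': array([ 0.00040926, -0.00032794, -0.00073256, -0.00072101,  0.00113207,
       -0.00012486,  0.00106536]), 'joint_torque': array([-9.98391010e-05, -6.23254466e+01,  2.46639299e-02, -3.89907718e+01,
       -6.14155177e-02,  3.95416003e-02,  1.24789021e-04]), 'ee_pos': array([ 0.24028745, -0.57665715,  0.29144328]), 'eef_rot': array([ 9.80573520e-01,  1.96150641e-01, -1.63638096e-04, -6.85840043e-04]), 'ft_force': array([0.21987401, 0.10246393, 0.30240861]), 'torque': array([0.00146872, 0.02762268, 0.03680769]), 'width': 0.0871679639969648}
scene {'fx': 388.357986857951, 'fy': 388.357986857951, 'cx': 312.447111682314, 'cy': 196.38864910830995, 'dist_coeffs': array([0.00508716, 0.        , 0.        , 0.        , 0.        ]), 'rvec': array([ 1.86201478, -0.89941521,  0.5266134 ]), 'tvec': array([-0.36476657,  0.23769669,  0.87461579])}
[-0.28483823 -0.72562074  0.58893877]
top {'fx': 378.93037420920257, 'fy': 378.93037420920257, 'cx': 322.37398466227876, 'cy': 200.63412760716096, 'dist_coeffs': array([0.00221607, 0.        , 0.        , 0.        , 0.        ]), 'rvec': array([ 2.11819708, -2.15130824,  0.16284515]), 'tvec': array([-0.00591781,  0.54271241,  0.96805787])}
[ 0.38168271 -0.02058376  1.04192247]
```

View pics/scene0.png

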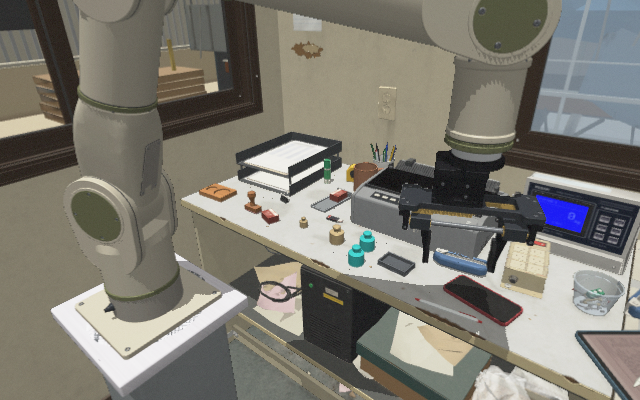

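View pics/top0.png

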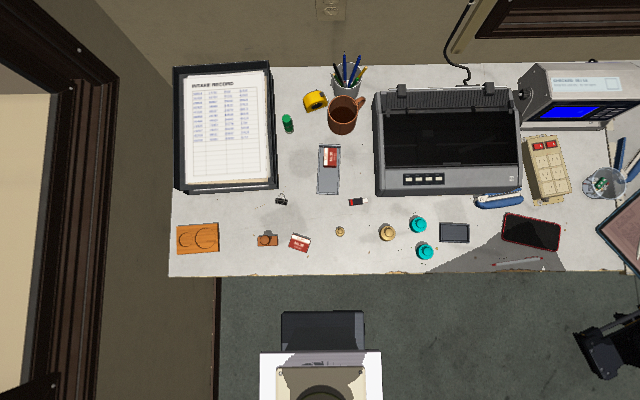

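The top picture has x running up and y to the left. It shows the block at about (197,238), stamp (267,240), new box (299,242), small weight (340,231), large weight (387,232), two turquoise decoys, the tray (454,232), the lane (329,169) and the clip and USB stick. I'll zoom in on these.

```bash
python3 - <<'E'
import cv2
i=cv2.imread("pics/top0.png")
cv2.imwrite("pics/a.png",cv2.resize(i[135:265,165:325],None,fx=5,fy=4.6,interpolation=cv2.INTER_CUBIC)[:600])
cv2.imwrite("pics/b.png",cv2.resize(i[135:265,310:470],None,fx=5,fy=4.6,interpolation=cv2.INTER_CUBIC)[:600])
E
```

```text
(no output)
```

View pics/a.png

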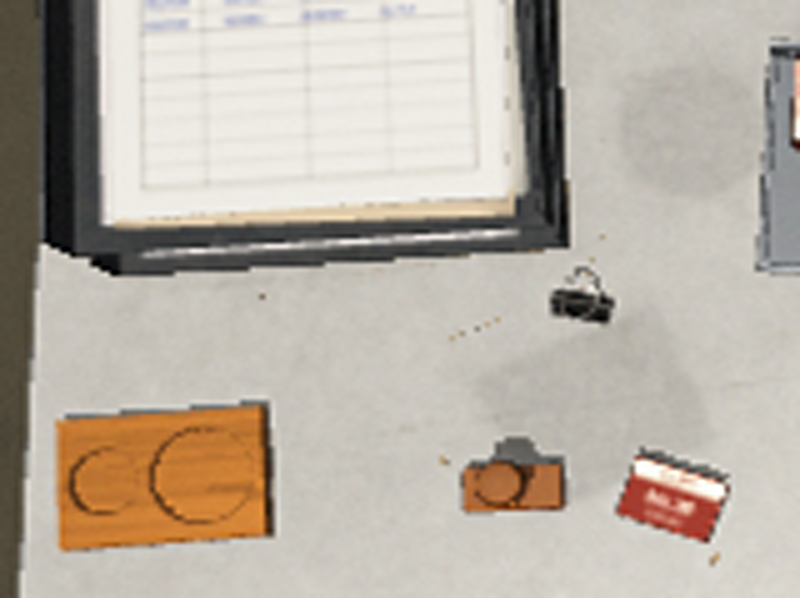

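View pics/b.png

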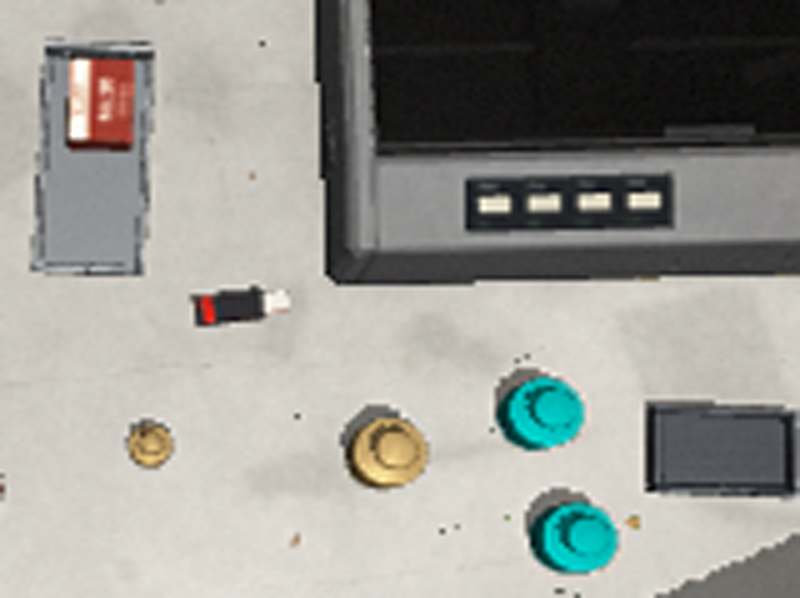

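```bash
cat > h.py <<'E'
import cv2,numpy as np,pickle
from scipy.optimize import least_squares
class Cam:
    def __init__(s,c):
        s.K=np.array([[c["fx"],0,c["cx"]],[0,c["fy"],c["cy"]],[0,0,1]]);s.d=np.array(c["dist_coeffs"])
        s.r=np.array(c["rvec"]);s.t=np.array(c["tvec"]);s.R=cv2.Rodrigues(s.r)[0]
    def at(s,p,z):
        u=cv2.undistortPoints(np.array(p,float).reshape(-1,1,2),s.K,s.d).reshape(-1,2)
        d=np.c_[u,np.ones(len(u))]@s.R; o=-s.R.T@s.t; z=np.broadcast_to(z,len(u))
        return o+d*((z-o[2])/d[:,2])[:,None]
    def pr(s,P): return cv2.projectPoints(np.array(P,float).reshape(-1,1,3),s.r,s.t,s.K,s.d)[0].reshape(-1,2)
def fitrect(W,size,yaw0=0):
    """W Nx2 world corners in any order; size (sx,sy)"""
    h=np.array(size)/2; c0=W.mean(0)
    def f(p):
        R=np.array([[np.cos(p[2]),-np.sin(p[2])],[np.sin(p[2]),np.cos(p[2])]])
        l=(W-p[:2])@R
        return (np.abs(l)-h).ravel()
    r=least_squares(f,[*c0,yaw0]); return r.x,np.abs(r.fun).max()
def crop(p,x0,y0,fx,fy): p=np.array(p,float); return np.c_[x0+(p[:,0]+.5)/fx-.5,y0+(p[:,1]+.5)/fy-.5]
E
cat > m1.py <<'E'
from bench import *
from h import *
c=Cam(camera("top"))
A=lambda p:crop(p,165,135,5,4.6)
B=lambda p:crop(p,310,135,5,4.6)
def rect(n,p,z,s,y0=0):
    W=c.at(p,z)[:,:2]; r,e=fitrect(W,s,y0); print(n,r.round(4),"res",e.round(4),"\n",W.round(3).tolist())
rect("block",A([(58,418),(267,405),(270,535),(62,549)]),.016,(.076,.112))
rect("newbox",A([(643,450),(731,487),(708,542),(617,515)]),.022,(.036,.052),-.3)
rect("tray",B([(648,403),(797,407),(797,495),(648,490)]),.014,(.051,.078))
rect("oldbox",B([(72,58),(133,60),(132,150),(67,144)]),.025,(.052,.036))
rect("lanefront",B([(33,270),(141,272)]),.005,(.140,.062))
print("lane",c.at(B([(45,44),(153,44)]),.022),c.at(B([(33,270),(141,272)]),.006))
print("stamp foot",c.at(A([(463,510),(563,510),(564,466)]),.019))
print("knob",c.at(A([(500,483)]),.06))
print("small",c.at(B([(151,445)]),.012),"knob",c.at(B([(152,438)]),.03))
print("large",c.at(B([(387,455)]),.03),"knob",c.at(B([(397,448)]),.05))
print("turq",c.at(B([(542,415),(573,540)]),.03))
print("usb",c.at(B([(240,307)]),.005),"clip",c.at(A([(581,300)]),.02))
print("printer",c.at(B([(330,280),(320,0)]),.0),"trayrack",c.at(A([(118,272),(568,247)]),.0))
print("nadir",c.pr([.38,-.02,0]))
E
python3 m1.py
```

```text
block [0.4496 0.3254 0.0571] res 0.0012 
 [[0.485, 0.385], [0.491, 0.271], [0.414, 0.267], [0.408, 0.379]]
newbox [ 0.4321  0.0487 -0.3778] res 0.0022 
 [[0.461, 0.066], [0.438, 0.018], [0.407, 0.031], [0.423, 0.08]]
tray [ 0.4553 -0.3688 -0.0547] res 0.0016 
 [[0.483, -0.33], [0.479, -0.411], [0.428, -0.407], [0.432, -0.327]]
oldbox [ 0.6677 -0.0366 -0.0606] res 0.0024 
 [[0.696, -0.021], [0.694, -0.055], [0.638, -0.053], [0.643, -0.017]]
lanefront [ 0.5686 -0.0272  1.9508] res 0.0425 
 [[0.57, 0.003], [0.567, -0.057]]
lane [[ 0.70590307 -0.00602629  0.022     ]
 [ 0.70484295 -0.0663324   0.022     ]] [[ 0.56947877  0.00274464  0.006     ]
 [ 0.56726982 -0.05721009  0.006     ]]
stamp foot [[0.42728959 0.16273004 0.019     ]
 [0.42646895 0.10894413 0.019     ]
 [0.45210125 0.10851208 0.019     ]]
knob [[0.44025509 0.13641816 0.06      ]]
small [[ 0.46234537 -0.06021872  0.012     ]] knob [[ 0.46498975 -0.06014986  0.03      ]]
large [[ 0.45320469 -0.18505426  0.03      ]] knob [[ 0.45567978 -0.18718628  0.05      ]]
turq [[ 0.47512379 -0.26869302  0.03      ]
 [ 0.40298478 -0.28107039  0.03      ]]
usb [[ 0.54515646 -0.11158351  0.005     ]] clip [[0.5504037  0.09948062 0.02      ]]
printer [[ 0.56169539 -0.16264318  0.        ]
 [ 0.7385266  -0.16348012  0.        ]] trayrack [[0.57519821 0.36146865 0.        ]
 [0.5865476  0.10920902 0.        ]]
nadir [[325.48723513 262.27330695]]
```

```bash
cat >> h.py <<'E'
from scipy.spatial.transform import Rotation as Rn
def plan(s,tgt,psi):
    """shift and turn in tool axes to reach TCP tgt with tool x at angle psi, pointing down"""
    R0=Rn.from_quat(s["eef_rot"]); p=np.array(s["ee_pos"])
    Rt=Rn.from_matrix(np.array([[np.cos(psi),np.sin(psi),0],[np.sin(psi),-np.cos(psi),0],[0,0,-1]]))
    sh=R0.inv().apply(np.array(tgt)-p); rv=(R0.inv()*Rt).as_rotvec()
    X=R0.as_matrix()[:,0]
    print("at",p.round(4),"psi",round(float(np.arctan2(X[1],X[0])),3),"shift",sh.round(4),"turn",rv.round(3),"w",round(s["width"],4),"t",round(s["time"],2))
E
cat > go.py <<'E'
import sys
from bench import *
from h import *
a=list(map(float,sys.argv[1:])); plan(read_state(),a[:3],a[3])
E
python3 - <<'E'
from bench import *
from h import *
c=camera("scene"); C=Cam(c); im=c["pixels"][:,:,::-1].copy()
im=cv2.resize(im[170:280,180:430],None,fx=3.2,fy=3.2,interpolation=cv2.INTER_CUBIC)
def dr(P,col):
    q=(C.pr(P)-[180,170]+.5)*3.2-.5; cv2.polylines(im,[q.round().astype(int).reshape(-1,1,2)],True,col,1)
def rect(x,y,a,sx,sy,z,col=(255,0,255)):
    L=np.array([[1,1],[1,-1],[-1,-1],[-1,1]])*[sx/2,sy/2]; R=np.array([[np.cos(a),-np.sin(a)],[np.sin(a),np.cos(a)]])
    dr(np.c_[L@R.T+[x,y],np.full(4,z)],col)
def circ(x,y,r,z,col=(0,255,0)):
    t=np.linspace(0,2*np.pi,30); dr(np.c_[x+r*np.cos(t),y+r*np.sin(t),0*t+z],col)
rect(.4496,.3254,.057,.076,.112,.016);rect(.4321,.0487,-.378,.036,.052,.022);rect(.4553,-.3688,-.055,.051,.078,.014)
rect(.6677,-.0366,-.063,.052,.036,.025);rect(.637,-.0317,-.064,.14,.062,.006);rect(.4405,.136,-.015,.027,.054,.019)
circ(.454,-.186,.02,0);circ(.463,-.0602,.012,0);circ(.4509,.3034,.028,.016);circ(.4478,.3563,.019,.016)
circ(.4405,.136,.013,.06)
cv2.imwrite("pics/ov.png",im)
E
python3 go.py .454 -.186 .18 2.618
```

```text
at [ 0.2403 -0.5768  0.2918] psi 0.395 shift [ 0.3475 -0.2784  0.112 ] turn [-1.000e-03 -1.000e-03 -2.223e+00] w 0.0872 t 0.2
```

View pics/ov.png

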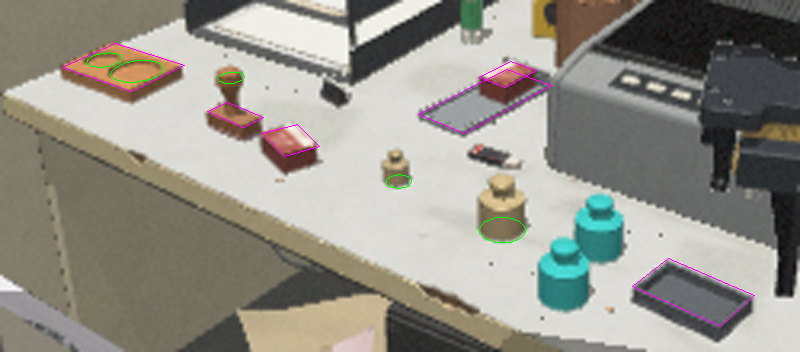

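The projected outlines from the top camera fall on the objects in the scene view to within about 2 mm, so the positions agree. First move is to the large weight.

Request:
arm_command --commands '[[100, [0.025, -0.02, 0.0], [0, 0, -0.11]], [100, [0.055, -0.044, 0.02], [0, 0, -0.23]], [100, [0.09, -0.072, 0.04], [0, 0, -0.35]], [100, [0.125, -0.1, 0.06], [0, 0, -0.47]], [100, [0.16, -0.128, 0.08], [0, 0, -0.59]], [100, [0.195, -0.156, 0.09], [0, 0, -0.71]], [100, [0.23, -0.184, 0.1], [0, 0, -0.83]], [100, [0.265, -0.212, 0.11], [0, 0, -0.95]], [100, [0.3, -0.24, 0.112], [0, 0, -1.07]], [100, [0.33, -0.264, 0.112], [0, 0, -1.19]]]'

```text
time: 1.03
ee_pos: [0.4264, -0.2357, 0.1818]
eef_rot: [0.7, 0.714, -0.0, -0.0]
ft_force: [0.3, -0.2, 0.5]
width: 0.087
```

```bash
python3 go.py .454 -.186 .15 2.618
```

```text
at [ 0.4264 -0.2357  0.1818] psi 1.59 shift [0.0491 0.0286 0.0318] turn [-1.000e-03 -1.000e-03 -1.028e+00] w 0.087 t 1.03
```

Request:
arm_command --commands '[[70, [0.01, 0.006, 0.0], [0, 0, -0.12]], [70, [0.02, 0.012, 0.005], [0, 0, -0.24]], [70, [0.03, 0.018, 0.01], [0, 0, -0.36]], [70, [0.04, 0.024, 0.02], [0, 0, -0.48]], [70, [0.049, 0.028, 0.03], [0, 0, -0.6]], [70, [0.049, 0.028, 0.032], [0, 0, -0.72]], [70, [0.049, 0.028, 0.032], [0, 0, -0.84]], [70, [0.049, 0.028, 0.032], [0, 0, -0.96]], [70, [0.049, 0.028, 0.032], [0, 0, -1.028]], [70, [0.049, 0.028, 0.032], [0, 0, -1.028]]]'

```text
time: 1.87
ee_pos: [0.4536, -0.1883, 0.1504]
eef_rot: [0.26, 0.966, 0.0, -0.0]
ft_force: [-0.1, -1.3, -0.4]
width: 0.0609
```

```bash
python3 go.py .454 -.186 .0785 2.618; python3 - <<'E'
from bench import *
from h import *
for n in ("top","scene"):
    c=camera(n); im=c["pixels"][:,:,::-1]
    p=Cam(c).pr([.454,-.186,.05])[0].astype(int); print(p)
    cv2.imwrite(f"pics/l1{n}.png",cv2.resize(im[p[1]-50:p[1]+50,p[0]-60:p[0]+60],None,fx=5,fy=5,interpolation=2))
E
```

```text
at [ 0.4536 -0.1883  0.1504] psi 2.616 shift [0.0007 0.0022 0.0719] turn [-0.    -0.    -0.002] w 0.0609 t 1.87
[388 232]
[336 225]
```

View pics/l1scene.png

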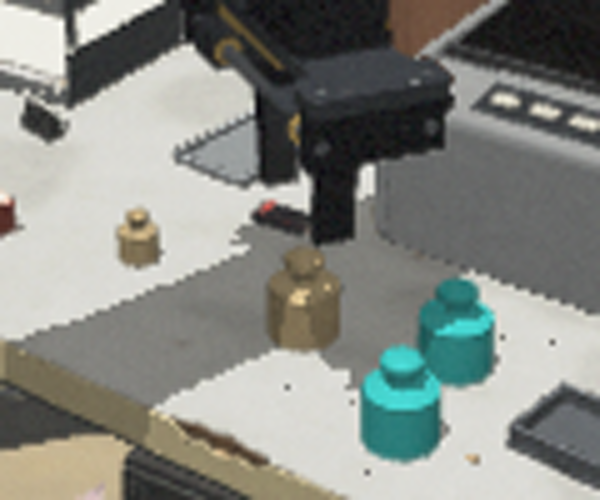

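The gripper is above the brass weight and the path down is clear. Going down, then gripping.

Request:
arm_command --commands '[[70, [0, 0.001, 0.012], [0, 0, 0]], [70, [0, 0.002, 0.026], [0, 0, 0]], [70, [0.001, 0.002, 0.04], [0, 0, 0]], [70, [0.001, 0.002, 0.054], [0, 0, 0]], [70, [0.001, 0.002, 0.064], [0, 0, 0]], [70, [0.001, 0.002, 0.072], [0, 0, 0]], [70, [0.001, 0.002, 0.072], [0, 0, 0]], [30, [0.001, 0.002, 0.072], [0, 0, 0]], [30, [0.001, 0.002, 0.072], [0, 0, 0]], [30, [0.001, 0.002, 0.072], [0, 0, 0]]]' --squeeze 25

```text
time: 2.8
ee_pos: [0.4543, -0.1862, 0.0792]
eef_rot: [0.261, 0.965, -0.0, 0.001]
ft_force: [0.1, -0.3, -0.3]
width: 0.0485
```

Request:
arm_command --commands '[[20, [0, 0, 0], [0, 0, 0]], [20, [0, 0, 0], [0, 0, 0]], [20, [0, 0, -0.004], [0, 0, 0]], [20, [0, 0, -0.015], [0, 0, 0]], [20, [0, 0, -0.03], [0, 0, 0]], [20, [0, 0, -0.045], [0, 0, 0]], [20, [0, 0, -0.06], [0, 0, 0]], [20, [0, 0, -0.08], [0, 0, 0]], [20, [0, 0, -0.1], [0, 0, 0]], [20, [0, 0, -0.1], [0, 0, 0]]]'

```text
time: 3.63
ee_pos: [0.4553, -0.1864, 0.1826]
eef_rot: [0.261, 0.965, -0.001, 0.003]
ft_force: [1.8, -0.5, -4.7]
width: 0.0389
```

```bash
python3 go.py .4509 .3034 .178 1.628
```

```text
at [ 0.4553 -0.1864  0.1826] psi 2.613 shift [0.2508 0.4207 0.0032] turn [0.003 0.005 0.985] w 0.0389 t 3.63
```

Request:
arm_command --commands '[[20, [0.008, 0.013, 0], [0, 0, 0.06]], [20, [0.02, 0.034, 0], [0, 0, 0.15]], [20, [0.036, 0.06, 0], [0, 0, 0.25]], [20, [0.053, 0.088, 0], [0, 0, 0.35]], [20, [0.07, 0.117, 0], [0, 0, 0.45]], [20, [0.087, 0.146, 0], [0, 0, 0.55]], [20, [0.104, 0.175, 0], [0, 0, 0.65]], [20, [0.121, 0.204, 0], [0, 0, 0.75]], [20, [0.138, 0.232, 0], [0, 0, 0.85]], [20, [0.15, 0.252, 0], [0, 0, 0.95]]]'

```text
time: 4.47
ee_pos: [0.4504, 0.1102, 0.1782]
eef_rot: [0.675, 0.738, 0.0, -0.0]
ft_force: [1.0, -0.3, -5.3]
width: 0.0387
```

```bash
python3 go.py .4509 .3034 .178 1.628
```

```text
at [0.4504 0.1102 0.1782] psi 1.66 shift [0.1924 0.0177 0.0003] turn [-0.    -0.     0.032] w 0.0387 t 4.47
```

Request:
arm_command --commands '[[20, [0.015, 0.001, 0], [0, 0, 0.01]], [20, [0.035, 0.003, 0], [0, 0, 0.02]], [20, [0.06, 0.006, 0], [0, 0, 0.03]], [20, [0.088, 0.008, 0], [0, 0, 0.03]], [20, [0.116, 0.011, 0], [0, 0, 0.03]], [20, [0.144, 0.014, 0], [0, 0, 0.03]], [20, [0.168, 0.016, 0], [0, 0, 0.03]], [20, [0.185, 0.017, 0], [0, 0, 0.03]], [20, [0.192, 0.018, 0], [0, 0, 0.03]], [20, [0.192, 0.018, 0], [0, 0, 0.03]]]'

```text
time: 5.3
ee_pos: [0.4508, 0.3015, 0.1779]
eef_rot: [0.684, 0.73, -0.0, -0.001]
ft_force: [-0.7, -1.1, -4.5]
width: 0.0392
```

```bash
python3 go.py .4509 .3034 .094 1.628; python3 - <<'E'
from bench import *
from h import *
for n in ("top","scene"):
    c=camera(n); im=c["pixels"][:,:,::-1]
    p=Cam(c).pr([.4509,.3034,.05])[0].astype(int); print(p)
    cv2.imwrite(f"pics/l2{n}.png",cv2.resize(im[p[1]-50:p[1]+50,p[0]-60:p[0]+60],None,fx=5,fy=5,interpolation=2))
E
```

```text
at [0.4508 0.3015 0.1779] psi 1.635 shift [0.0018 0.0003 0.0839] turn [-0.001 -0.001  0.007] w 0.0392 t 5.3
[201 236]
[221 182]
```

View pics/l2scene.png

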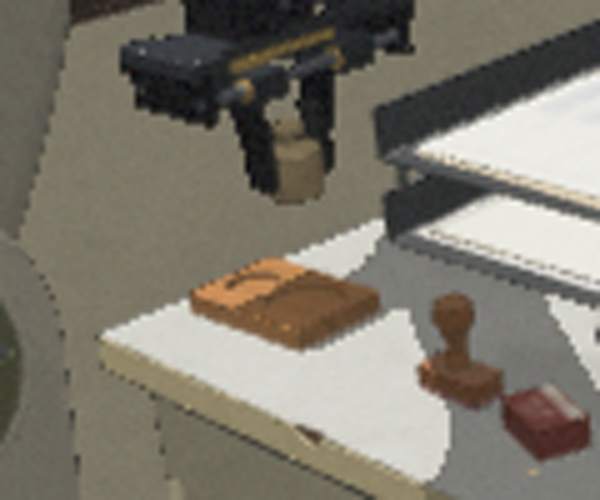

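The weight is held upright above the large well. Lowering it.

Request:
arm_command --commands '[[20, [0.001, 0, 0.01], [0, 0, 0]], [20, [0.002, 0, 0.025], [0, 0, 0]], [20, [0.002, 0, 0.04], [0, 0, 0]], [20, [0.002, 0, 0.055], [0, 0, 0]], [20, [0.002, 0, 0.065], [0, 0, 0]], [20, [0.002, 0, 0.073], [0, 0, 0]], [20, [0.002, 0, 0.079], [0, 0, 0]], [20, [0.002, 0, 0.084], [0, 0, 0]], [20, [0.002, 0, 0.086], [0, 0, 0]], [20, [0.002, 0, 0.086], [0, 0, 0]]]'

```text
time: 6.23
ee_pos: [0.4516, 0.3021, 0.0924]
eef_rot: [0.685, 0.729, -0.0, 0.0]
ft_force: [0.5, 0.0, -4.5]
width: 0.0391
```

```bash
python3 go.py .4509 .3034 .0895 1.628; python3 - <<'E'
from bench import *
from h import *
for n in ("top","scene"):
    c=camera(n); im=c["pixels"][:,:,::-1]
    p=Cam(c).pr([.4509,.3034,.05])[0].astype(int); print(p)
    cv2.imwrite(f"pics/l3{n}.png",cv2.resize(im[p[1]-50:p[1]+50,p[0]-60:p[0]+60],None,fx=5,fy=5,interpolation=2))
E
```

```text
at [0.4516 0.3021 0.0924] psi 1.633 shift [ 0.0014 -0.0006  0.0029] turn [-0.     0.     0.005] w 0.0391 t 6.23
[201 236]
[221 182]
```

View pics/l3scene.png

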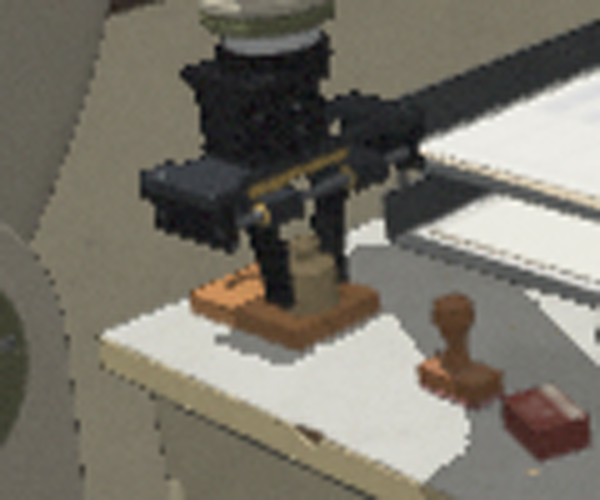

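Request:
arm_command --commands '[[20, [0.001, 0, 0.001], [0, 0, 0]], [20, [0.001, 0, 0.002], [0, 0, 0]], [20, [0.001, 0, 0.0025], [0, 0, 0]], [20, [0.001, 0, 0.0025], [0, 0, 0]], [70, [0.001, 0, 0.0025], [0, 0, 0]], [70, [0.001, 0, 0.0025], [0, 0, 0]], [70, [0.001, 0, 0.0025], [0, 0, 0]], [70, [0.001, 0, 0.0], [0, 0, 0]], [70, [0.001, 0, -0.02], [0, 0, 0]], [70, [0.001, 0, -0.05], [0, 0, 0]]]'

```text
time: 7.17
ee_pos: [0.4504, 0.3023, 0.1413]
eef_rot: [0.685, 0.729, -0.002, -0.001]
ft_force: [1.1, 0.3, 0.9]
width: 0.0602
```

```bash
python3 go.py .463 -.0602 .16 1.571; python3 - <<'E'
from bench import *
from h import *
for n in ("top","scene"):
    c=camera(n); im=c["pixels"][:,:,::-1]
    p=Cam(c).pr([.4509,.3034,.05])[0].astype(int); print(p)
    cv2.imwrite(f"pics/l4{n}.png",cv2.resize(im[p[1]-50:p[1]+50,p[0]-60:p[0]+60],None,fx=5,fy=5,interpolation=2))
E
```

```text
at [0.4504 0.3023 0.1413] psi 1.633 shift [-0.3626 -0.0101 -0.0181] turn [-0.004  0.002  0.062] w 0.0602 t 7.17
[201 236]
[221 182]
```

View pics/l4scene.png

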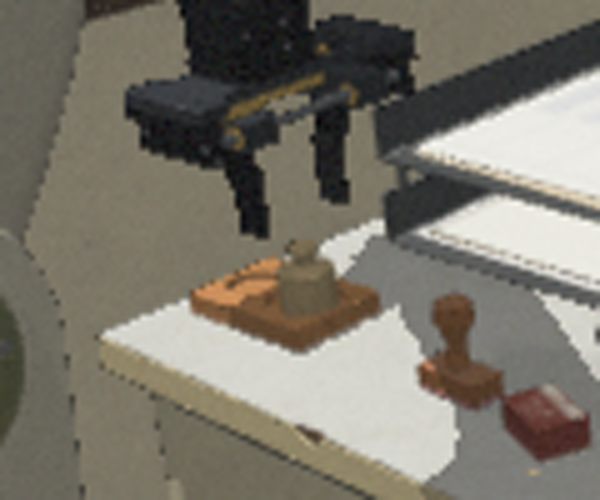

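The large weight sits upright in its well. Next is the small weight.

Request:
arm_command --commands '[[60, [0, 0, -0.03], [0, 0, 0]], [60, [-0.03, -0.001, -0.045], [0, 0, 0.01]], [60, [-0.07, -0.002, -0.045], [0, 0, 0.02]], [60, [-0.11, -0.003, -0.045], [0, 0, 0.03]], [60, [-0.15, -0.004, -0.045], [0, 0, 0.04]], [60, [-0.19, -0.005, -0.045], [0, 0, 0.05]], [60, [-0.23, -0.006, -0.045], [0, 0, 0.06]], [60, [-0.27, -0.007, -0.045], [0, 0, 0.06]], [60, [-0.31, -0.009, -0.03], [0, 0, 0.06]], [60, [-0.34, -0.01, -0.018], [0, 0, 0.06]]]'

```text
time: 8.1
ee_pos: [0.4627, -0.0402, 0.1608]
eef_rot: [0.707, 0.707, 0.0, 0.001]
ft_force: [0.8, 0.8, -0.5]
width: 0.0524
```

```bash
python3 go.py .463 -.0602 .12 1.571;
```

```text
at [ 0.4627 -0.0402  0.1608] psi 1.571 shift [-0.0199  0.0003  0.0408] turn [ 0.002  0.002 -0.   ] w 0.0524 t 8.1
```

Request:
arm_command --commands '[[60, [-0.006, 0, 0.005], [0, 0, 0]], [60, [-0.014, 0, 0.012], [0, 0, 0]], [60, [-0.019, 0, 0.02], [0, 0, 0]], [60, [-0.02, 0, 0.03], [0, 0, 0]], [60, [-0.02, 0, 0.04], [0, 0, 0]], [60, [-0.02, 0, 0.04], [0, 0, 0]], [60, [-0.02, 0, 0.04], [0, 0, 0]], [60, [-0.02, 0, 0.04], [0, 0, 0]], [60, [-0.02, 0, 0.04], [0, 0, 0]], [60, [-0.02, 0, 0.04], [0, 0, 0]]]'

```text
time: 8.93
ee_pos: [0.463, -0.0567, 0.121]
eef_rot: [0.706, 0.708, 0.0, 0.0]
ft_force: [0.7, -0.4, -0.1]
width: 0.0522
```

```bash
python3 go.py .463 -.0602 .078 1.571;
```

```text
at [ 0.463  -0.0567  0.121 ] psi 1.573 shift [-0.0035 -0.      0.043 ] turn [0.001 0.    0.002] w 0.0522 t 8.93
```

Request:
arm_command --commands '[[60, [-0.002, 0, 0.006], [0, 0, 0]], [60, [-0.003, 0, 0.014], [0, 0, 0]], [60, [-0.003, 0, 0.024], [0, 0, 0]], [60, [-0.003, 0, 0.034], [0, 0, 0]], [60, [-0.003, 0, 0.04], [0, 0, 0]], [60, [-0.003, 0, 0.043], [0, 0, 0]], [60, [-0.003, 0, 0.043], [0, 0, 0]], [15, [-0.003, 0, 0.043], [0, 0, 0]], [15, [-0.003, 0, 0.043], [0, 0, 0]], [15, [-0.003, 0, 0.043], [0, 0, 0]]]' --squeeze 15

```text
time: 9.77
ee_pos: [0.463, -0.0599, 0.0779]
eef_rot: [0.706, 0.708, 0.0, 0.0]
ft_force: [0.5, 0.9, -0.4]
width: 0.0397
```

Request:
arm_command --commands '[[10, [0, 0, 0], [0, 0, 0]], [10, [0, 0, 0], [0, 0, 0]], [10, [0, 0, 0], [0, 0, 0]], [10, [0, 0, -0.005], [0, 0, 0]], [10, [0, 0, -0.02], [0, 0, 0]], [10, [0, 0, -0.04], [0, 0, 0]], [10, [0, 0, -0.06], [0, 0, 0]], [10, [0, 0, -0.08], [0, 0, 0]], [10, [0, 0, -0.1], [0, 0, 0]], [10, [0, 0, -0.1], [0, 0, 0]]]'

```text
time: 10.6
ee_pos: [0.4643, -0.0598, 0.1813]
eef_rot: [0.706, 0.708, 0.001, 0.002]
ft_force: [0.4, -0.9, -1.3]
width: 0.0229
```

```bash
python3 go.py .4478 .3563 .178 1.628;python3 - <<'E'
from bench import *
from h import *
for n in ("scene",):
    c=camera(n); im=c["pixels"][:,:,::-1]
    p=Cam(c).pr([.463,-.06,.1])[0].astype(int); print(p)
    cv2.imwrite(f"pics/s1{n}.png",cv2.resize(im[p[1]-50:p[1]+50,p[0]-60:p[0]+60],None,fx=5,fy=5,interpolation=2))
E
```

```text
at [ 0.4643 -0.0598  0.1813] psi 1.573 shift [ 0.4161 -0.0156  0.0026] turn [ 0.005  0.002 -0.055] w 0.0229 t 10.6
[302 196]
```

View pics/s1scene.png

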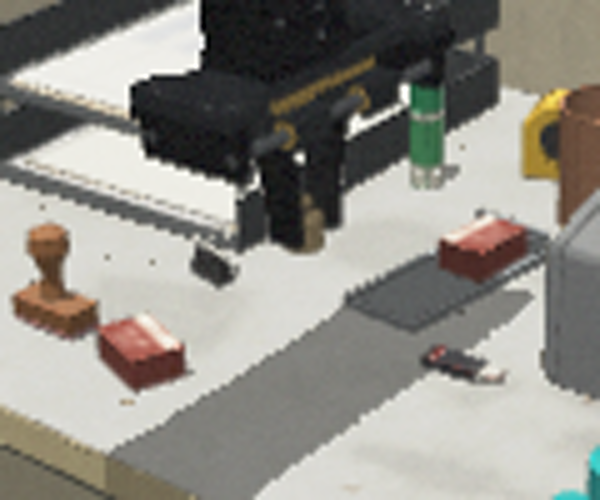

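The small weight is gripped and upright.

Request:
arm_command --commands '[[10, [0.01, 0, 0], [0, 0, -0.005]], [10, [0.03, -0.001, 0], [0, 0, -0.01]], [10, [0.06, -0.002, 0], [0, 0, -0.02]], [10, [0.095, -0.003, 0], [0, 0, -0.03]], [10, [0.13, -0.005, 0], [0, 0, -0.04]], [10, [0.165, -0.006, 0], [0, 0, -0.05]], [10, [0.2, -0.007, 0], [0, 0, -0.055]], [10, [0.235, -0.008, 0], [0, 0, -0.055]], [10, [0.27, -0.01, 0], [0, 0, -0.055]], [10, [0.305, -0.011, 0], [0, 0, -0.055]]]'

```text
time: 11.48
ee_pos: [0.4495, 0.2472, 0.1763]
eef_rot: [0.686, 0.727, -0.001, -0.0]
ft_force: [0.7, 0.2, -0.6]
width: 0.0228
```

Request:
arm_command --commands '[[10, [0.032, -0.003, 0], [0, 0, 0]], [10, [0.06, -0.005, 0], [0, 0, 0]], [10, [0.082, -0.006, 0], [0, 0, 0]], [10, [0.096, -0.007, 0], [0, 0, 0]], [10, [0.104, -0.007, 0], [0, 0, 0]], [10, [0.109, -0.008, 0], [0, 0, 0]], [10, [0.11, -0.008, 0], [0, 0, 0]], [10, [0.11, -0.008, 0], [0, 0, 0]], [10, [0.11, -0.008, 0], [0, 0, 0]], [10, [0.11, -0.008, 0], [0, 0, 0]]]'

```text
time: 12.32
ee_pos: [0.4372, 0.3535, 0.1775]
eef_rot: [0.687, 0.726, -0.0, 0.0]
ft_force: [-0.1, 0.8, -1.1]
width: 0.0231
```

```bash
python3 go.py .4478 .3563 .093 1.628;python3 - <<'E'
from bench import *
from h import *
for n in ("scene","top"):
    c=camera(n); im=c["pixels"][:,:,::-1]
    p=Cam(c).pr([.45,.33,.05])[0].astype(int); print(p)
    cv2.imwrite(f"pics/s2{n}.png",cv2.resize(im[p[1]-50:p[1]+50,p[0]-60:p[0]+60],None,fx=5,fy=5,interpolation=2))
E
```

```text
at [0.4372 0.3535 0.1775] psi 1.626 shift [0.0023 0.0107 0.0845] turn [ 0.     0.001 -0.002] w 0.0231 t 12.32
[216 181]
[191 237]
```

View pics/s2scene.png

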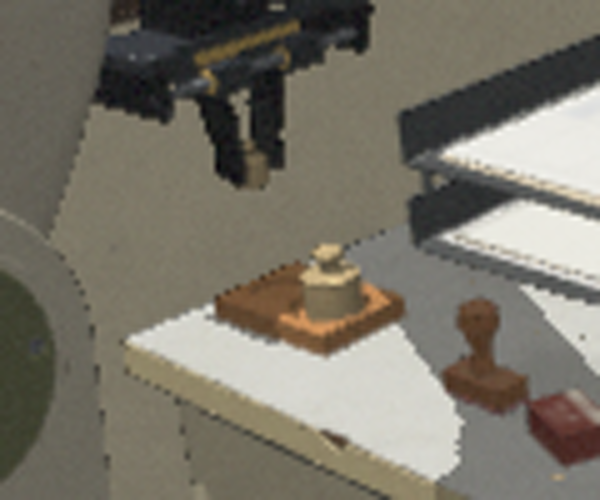

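Request:
arm_command --commands '[[10, [0.002, 0.006, 0.008], [0, 0, 0]], [10, [0.002, 0.011, 0.02], [0, 0, 0]], [10, [0.002, 0.011, 0.034], [0, 0, 0]], [10, [0.002, 0.011, 0.048], [0, 0, 0]], [10, [0.002, 0.011, 0.06], [0, 0, 0]], [10, [0.002, 0.011, 0.07], [0, 0, 0]], [10, [0.002, 0.011, 0.078], [0, 0, 0]], [10, [0.002, 0.011, 0.082], [0, 0, 0]], [10, [0.002, 0.011, 0.083], [0, 0, 0]], [10, [0.002, 0.011, 0.083], [0, 0, 0]]]'

```text
time: 13.25
ee_pos: [0.4476, 0.3572, 0.0945]
eef_rot: [0.687, 0.727, 0.0, -0.0]
ft_force: [-0.3, 0.3, -1.0]
width: 0.0229
```

```bash
python3 go.py .4478 .3563 .089 1.628
```

```text
at [0.4476 0.3572 0.0945] psi 1.628 shift [-0.001   0.0001  0.0055] turn [ 0. -0. -0.] w 0.0229 t 13.25
```

Request:
arm_command --commands '[[10, [-0.001, 0, 0.002], [0, 0, 0]], [10, [-0.001, 0, 0.004], [0, 0, 0]], [10, [-0.001, 0, 0.0055], [0, 0, 0]], [10, [-0.001, 0, 0.0055], [0, 0, 0]], [50, [-0.001, 0, 0.0055], [0, 0, 0]], [50, [-0.001, 0, 0.0055], [0, 0, 0]], [50, [-0.001, 0, 0.0055], [0, 0, 0]], [50, [-0.001, 0, 0.003], [0, 0, 0]], [50, [-0.001, 0, -0.02], [0, 0, 0]], [50, [-0.001, 0, -0.055], [0, 0, 0]]]'

```text
time: 14.08
ee_pos: [0.4465, 0.3548, 0.1477]
eef_rot: [0.687, 0.727, -0.003, -0.001]
ft_force: [0.3, 0.7, 0.1]
width: 0.0428
```

```bash
python3 go.py .4405 .136 .18 -.015;python3 - <<'E'
from bench import *
from h import *
for n in ("scene","top"):
    c=camera(n); im=c["pixels"][:,:,::-1]
    p=Cam(c).pr([.45,.33,.05])[0].astype(int); print(p)
    cv2.imwrite(f"pics/s3{n}.png",cv2.resize(im[p[1]-50:p[1]+50,p[0]-60:p[0]+60],None,fx=5,fy=5,interpolation=2))
E
```

```text
at [0.4465 0.3548 0.1477] psi 1.628 shift [-0.2182 -0.0186 -0.0316] turn [-1.000e-03  6.000e-03  1.643e+00] w 0.0428 t 14.08
[216 181]
[191 237]
```

View pics/s3scene.png

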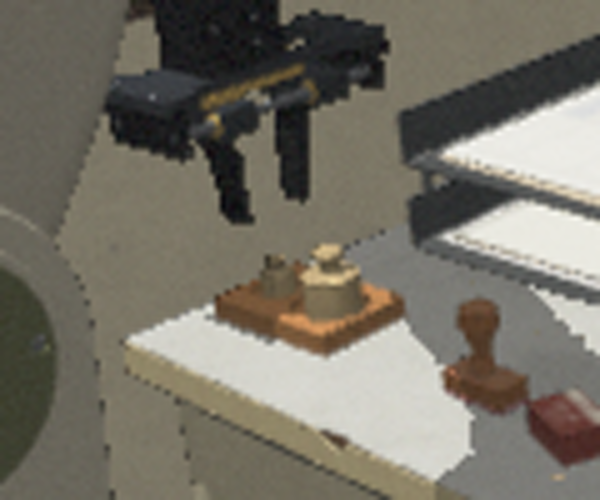

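Both weights are seated. Now the stamp.

Request:
arm_command --commands '[[60, [0, 0, -0.03], [0, 0, 0.1]], [60, [-0.02, -0.002, -0.05], [0, 0, 0.22]], [60, [-0.045, -0.004, -0.052], [0, 0, 0.34]], [60, [-0.075, -0.006, -0.052], [0, 0, 0.46]], [60, [-0.105, -0.009, -0.052], [0, 0, 0.58]], [60, [-0.135, -0.011, -0.052], [0, 0, 0.7]], [60, [-0.165, -0.014, -0.052], [0, 0, 0.82]], [60, [-0.19, -0.016, -0.052], [0, 0, 0.94]], [60, [-0.21, -0.018, -0.052], [0, 0, 1.06]], [60, [-0.218, -0.0185, -0.052], [0, 0, 1.18]]]'

```text
time: 15.02
ee_pos: [0.4417, 0.1343, 0.2017]
eef_rot: [0.976, 0.218, 0.0, 0.001]
ft_force: [0.3, 0.3, -0.7]
width: 0.0522
```

Request:
arm_command --commands '[[60, [0, 0, 0], [0, 0, 0.12]], [60, [0, 0, 0], [0, 0, 0.24]], [60, [0, 0, 0], [0, 0, 0.36]], [60, [0, 0, 0], [0, 0, 0.44]], [60, [0, 0, 0], [0, 0, 0.463]], [60, [0, 0, 0], [0, 0, 0.463]], [60, [0, 0, 0], [0, 0, 0.463]], [60, [0, 0, 0], [0, 0, 0.463]], [60, [0, 0, 0], [0, 0, 0.463]], [60, [0, 0, 0], [0, 0, 0.463]]]'

```text
time: 15.85
ee_pos: [0.4417, 0.1374, 0.2015]
eef_rot: [1.0, -0.007, 0.0, 0.0]
ft_force: [0.0, 0.3, -0.2]
width: 0.0524
```

```bash
python3 go.py .4405 .136 .103 -.015;python3 - <<'E'
from bench import *
from h import *
for n in ("scene","top"):
    c=camera(n); im=c["pixels"][:,:,::-1]
    p=Cam(c).pr([.44,.136,.05])[0].astype(int); print(p)
    cv2.imwrite(f"pics/t1{n}.png",cv2.resize(im[p[1]-50:p[1]+50,p[0]-60:p[0]+60],None,fx=5,fy=5,interpolation=2))
E
```

```text
at [0.4417 0.1374 0.2015] psi -0.014 shift [-0.0011  0.0014  0.0985] turn [ 0.    -0.     0.001] w 0.0524 t 15.85
[251 196]
[265 239]
```

View pics/t1scene.png

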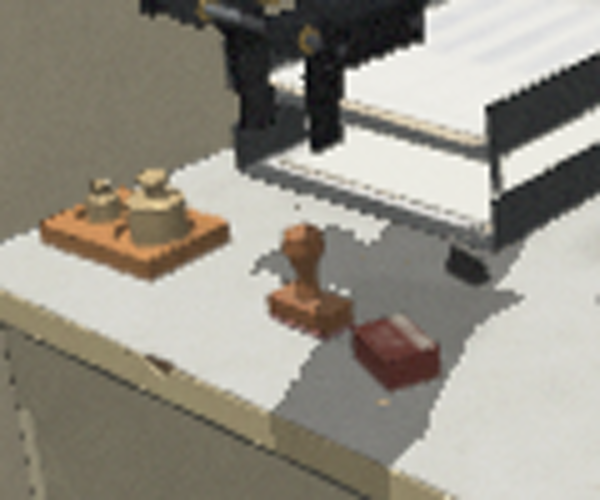

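Request:
arm_command --commands '[[60, [-0.001, 0.001, 0.01], [0, 0, 0]], [60, [-0.001, 0.001, 0.025], [0, 0, 0]], [60, [-0.001, 0.001, 0.045], [0, 0, 0]], [60, [-0.001, 0.001, 0.065], [0, 0, 0]], [60, [-0.001, 0.001, 0.083], [0, 0, 0]], [60, [-0.001, 0.001, 0.095], [0, 0, 0]], [60, [-0.001, 0.001, 0.0985], [0, 0, 0]], [60, [-0.001, 0.001, 0.0985], [0, 0, 0]], [15, [-0.001, 0.001, 0.0985], [0, 0, 0]], [15, [-0.001, 0.001, 0.0985], [0, 0, 0]]]' --squeeze 20

```text
time: 16.78
ee_pos: [0.4413, 0.1366, 0.1039]
eef_rot: [1.0, -0.008, 0.001, -0.0]
ft_force: [-0.5, 0.5, -0.3]
width: 0.0453
```

Request:
arm_command --commands '[[10, [0, 0, 0], [0, 0, 0]], [10, [0, 0, 0], [0, 0, 0]], [10, [0, 0, 0], [0, 0, 0]], [10, [0, 0, 0], [0, 0, 0]], [10, [0, 0, -0.005], [0, 0, 0]], [10, [0, 0, -0.02], [0, 0, 0]], [10, [0, 0, -0.04], [0, 0, 0]], [10, [0, 0, -0.06], [0, 0, 0]], [10, [0, 0, -0.08], [0, 0, 0]], [10, [0, 0, -0.08], [0, 0, 0]]]'

```text
time: 17.62
ee_pos: [0.4421, 0.1371, 0.1868]
eef_rot: [1.0, -0.007, 0.003, -0.0]
ft_force: [0.6, 0.3, 1.8]
width: 0.0246
```

```bash
python3 go.py .4553 -.3688 .185 -.055;python3 - <<'E'
from bench import *
from h import *
for n in ("scene","top"):
    c=camera(n); im=c["pixels"][:,:,::-1]
    p=Cam(c).pr([.44,.136,.1])[0].astype(int); print(p)
    cv2.imwrite(f"pics/t2{n}.png",cv2.resize(im[p[1]-50:p[1]+50,p[0]-60:p[0]+60],None,fx=5,fy=5,interpolation=2))
E
```

```text
at [0.4421 0.1371 0.1868] psi -0.015 shift [0.0207 0.5057 0.0014] turn [-0.001 -0.005  0.04 ] w 0.0246 t 17.62
[250 182]
[262 238]
```

View pics/t2scene.png

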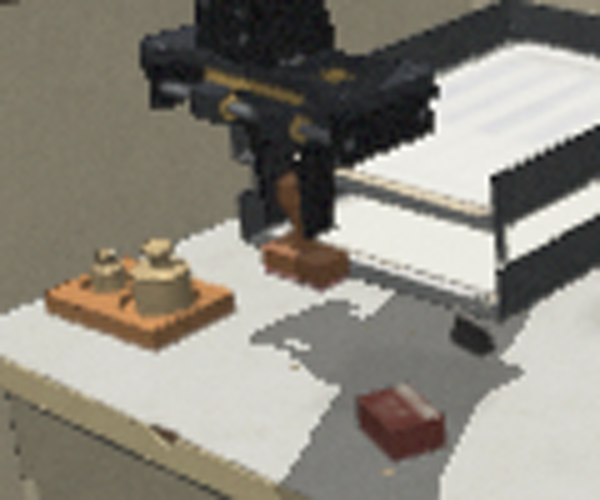

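Request:
arm_command --commands '[[10, [0, 0.006, 0], [0, 0, 0.004]], [10, [0.001, 0.016, 0], [0, 0, 0.008]], [10, [0.001, 0.03, 0], [0, 0, 0.01]], [10, [0.002, 0.05, 0], [0, 0, 0.015]], [10, [0.003, 0.075, 0], [0, 0, 0.02]], [10, [0.004, 0.105, 0], [0, 0, 0.025]], [10, [0.006, 0.135, 0], [0, 0, 0.03]], [10, [0.007, 0.165, 0], [0, 0, 0.035]], [10, [0.008, 0.195, 0], [0, 0, 0.04]], [10, [0.009, 0.225, 0], [0, 0, 0.04]]]'

```text
time: 18.55
ee_pos: [0.4451, -0.0911, 0.1822]
eef_rot: [1.0, -0.028, -0.001, -0.0]
ft_force: [0.8, -0.0, -0.6]
width: 0.025
```

Request:
arm_command --commands '[[10, [0.001, 0.03, 0], [0, 0, 0]], [10, [0.003, 0.06, 0], [0, 0, 0]], [10, [0.004, 0.09, 0], [0, 0, 0]], [10, [0.005, 0.12, 0], [0, 0, 0]], [10, [0.006, 0.15, 0], [0, 0, 0]], [10, [0.007, 0.18, 0], [0, 0, 0]], [10, [0.008, 0.205, 0], [0, 0, 0]], [10, [0.009, 0.225, 0], [0, 0, 0]], [10, [0.009, 0.238, 0], [0, 0, 0]], [10, [0.01, 0.245, 0], [0, 0, 0]]]'

```text
time: 19.38
ee_pos: [0.4412, -0.336, 0.1821]
eef_rot: [1.0, -0.029, -0.001, -0.0]
ft_force: [-0.5, 0.0, 0.1]
width: 0.025
```

```bash
python3 go.py .4553 -.3688 .185 -.055
```

```text
at [ 0.4412 -0.336   0.1821] psi -0.058 shift [ 0.016  0.032 -0.003] turn [-0.     0.002 -0.003] w 0.025 t 19.38
```

Request:
arm_command --commands '[[10, [0.003, 0.006, 0], [0, 0, 0]], [10, [0.006, 0.013, 0], [0, 0, 0]], [10, [0.01, 0.021, 0], [0, 0, 0]], [10, [0.014, 0.028, 0], [0, 0, 0]], [10, [0.016, 0.032, 0], [0, 0, 0]], [10, [0.016, 0.032, 0], [0, 0, 0]], [10, [0.016, 0.032, 0], [0, 0, 0]], [10, [0.016, 0.032, 0], [0, 0, 0]], [10, [0.016, 0.032, 0], [0, 0, 0]], [10, [0.016, 0.032, 0], [0, 0, 0]]]'

```text
time: 20.22
ee_pos: [0.4569, -0.3664, 0.1832]
eef_rot: [1.0, -0.027, 0.0, 0.0]
ft_force: [-0.5, -0.0, -0.9]
width: 0.0246
```

```bash
python3 go.py .4553 -.3688 .12 -.055;python3 - <<'E'
from bench import *
from h import *
for n in ("scene","top"):
    c=camera(n); im=c["pixels"][:,:,::-1]
    p=Cam(c).pr([.455,-.369,.08])[0].astype(int); print(p)
    cv2.imwrite(f"pics/t3{n}.png",cv2.resize(im[p[1]-50:p[1]+50,p[0]-60:p[0]+60],None,fx=5,fy=5,interpolation=2))
E
```

```text
at [ 0.4569 -0.3664  0.1832] psi -0.055 shift [-0.0015  0.0025  0.0632] turn [ 0. -0.  0.] w 0.0246 t 20.22
[398 238]
[462 230]
```

View pics/t3scene.png

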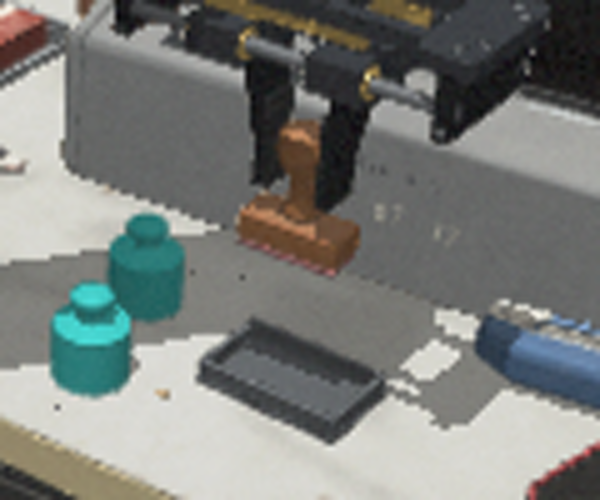

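View pics/t3top.png

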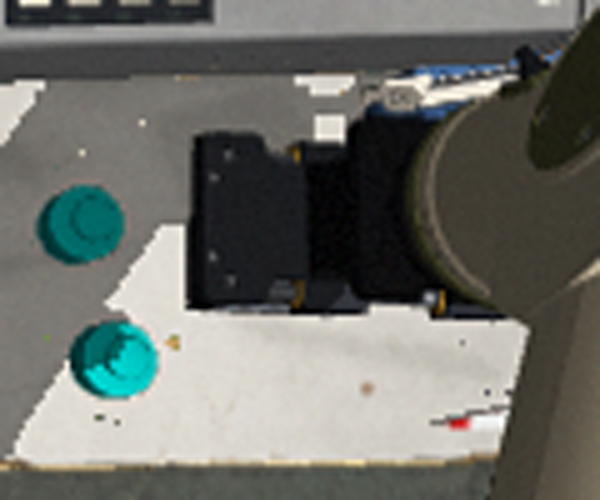

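```bash
cat > ov.py <<'E'
import sys
from bench import *
from h import *
def box(x,y,z,a,sx,sy,h,tilt=0):
    L=np.array([[i,j,k] for k in (0,h) for i,j in ((1,1),(1,-1),(-1,-1),(-1,1))])*[sx/2,sy/2,1]
    R=Rn.from_euler('zy',[a,tilt]).as_matrix(); return L@R.T+[x,y,z]
def overlay(name,cen,boxes,out,f=7,w=(55,42)):
    c=camera(name);C=Cam(c);im=c["pixels"][:,:,::-1]
    p=C.pr(cen)[0].astype(int); o=p-np.array(w)
    o=np.maximum(o,0)
    im=cv2.resize(im[o[1]:p[1]+w[1],o[0]:p[0]+w[0]],None,fx=f,fy=f,interpolation=2)
    for B in boxes:
        q=((C.pr(B)-o+.5)*f-.5).round().astype(int).reshape(-1,1,2)
        if len(B)==8: cv2.polylines(im,[q[:4],q[4:]],True,(255,0,255),1)
        else: cv2.polylines(im,[q],True,(0,255,0),1)
    cv2.imwrite(out,im)
E
python3 - <<'E'
from ov import *
overlay("scene",[.456,-.366,.1],[box(.4569,-.3664,.0795,-.055,.027,.054,.019),box(.4553,-.3688,0,-.055,.051,.078,.014)],"pics/t4.png")
E
```

```text
(no output)
```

View pics/t4.png

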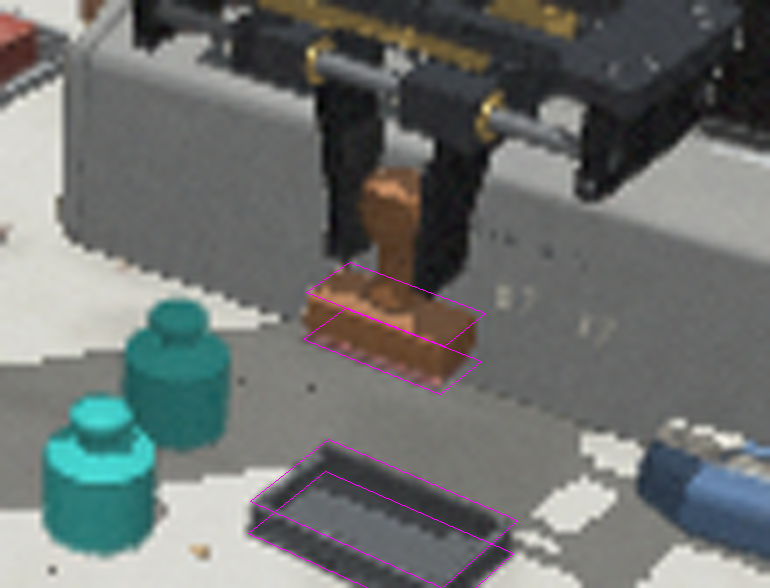

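The stamp hangs straight, close to the predicted outline. Lowering it into the tray.

Request:
arm_command --commands '[[10, [-0.001, 0.001, 0.006], [0, 0, 0]], [10, [-0.0015, 0.002, 0.016], [0, 0, 0]], [10, [-0.0015, 0.0025, 0.028], [0, 0, 0]], [10, [-0.0015, 0.0025, 0.04], [0, 0, 0]], [10, [-0.0015, 0.0025, 0.05], [0, 0, 0]], [10, [-0.0015, 0.0025, 0.058], [0, 0, 0]], [10, [-0.0015, 0.0025, 0.064], [0, 0, 0]], [10, [-0.0015, 0.0025, 0.068], [0, 0, 0]], [10, [-0.0015, 0.0025, 0.07], [0, 0, 0]], [10, [-0.0015, 0.0025, 0.07], [0, 0, 0]]]'

```text
time: 21.2
ee_pos: [0.4553, -0.3691, 0.1128]
eef_rot: [1.0, -0.028, -0.0, -0.0]
ft_force: [0.1, -0.2, -1.0]
width: 0.0246
```

```bash
python3 go.py .4553 -.3688 .1078 -.055;python3 - <<'E'
from ov import *
z=read_state()["ee_pos"][2]-.1035;print(z)
overlay("scene",[.456,-.366,.04],[box(.4553,-.3688,z,-.055,.027,.054,.019),box(.4553,-.3688,0,-.055,.051,.078,.014)],"pics/t5.png")
E
```

```text
at [ 0.4553 -0.3691  0.1128] psi -0.055 shift [ 0.     -0.0003  0.005 ] turn [-0.  0. -0.] w 0.0246 t 21.2
0.009285935600123543
```

View pics/t5.png

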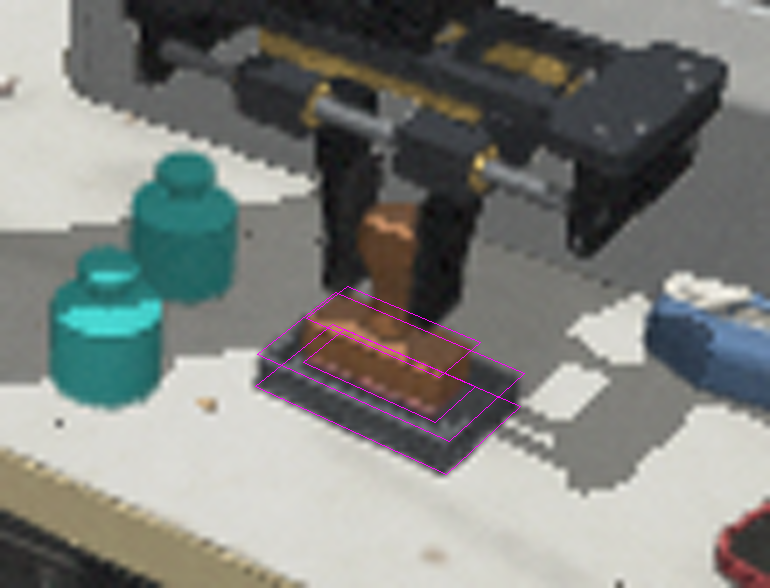

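Request:
arm_command --commands '[[10, [0, 0, 0.001], [0, 0, 0]], [10, [0, 0, 0.002], [0, 0, 0]], [10, [0, 0, 0.0035], [0, 0, 0]], [10, [0, 0, 0.005], [0, 0, 0]], [10, [0, 0, 0.005], [0, 0, 0]], [10, [0, 0, 0.005], [0, 0, 0]], [30, [0, 0, 0.005], [0, 0, 0]], [50, [0, 0, 0.005], [0, 0, 0]], [60, [0, 0, 0.005], [0, 0, 0]], [60, [0, 0, 0.005], [0, 0, 0]]]'

```text
time: 22.08
ee_pos: [0.4553, -0.3692, 0.1082]
eef_rot: [1.0, -0.028, 0.0, 0.0]
ft_force: [-0.3, -0.3, 0.4]
width: 0.0383
```

Request:
arm_command --commands '[[60, [0, 0, 0], [0, 0, 0]], [60, [0, 0, -0.005], [0, 0, 0]], [60, [0, 0, -0.015], [0, 0, 0]], [60, [0, 0, -0.03], [0, 0, 0]], [60, [0, 0, -0.05], [0, 0, 0]], [60, [0, 0, -0.07], [0, 0, 0]], [60, [0, 0, -0.09], [0, 0, 0]], [60, [0, 0, -0.1], [0, 0, 0]], [60, [0, 0, -0.1], [0, 0, 0]], [60, [0, 0, -0.1], [0, 0, 0]]]'

```text
time: 22.92
ee_pos: [0.4553, -0.3692, 0.2083]
eef_rot: [1.0, -0.028, 0.0, 0.0]
ft_force: [0.0, -0.3, -0.9]
width: 0.0521
```

```bash
python3 go.py .6677 -.0366 .2 -.064;python3 - <<'E'
from ov import *
overlay("scene",[.456,-.366,.04],[box(.4553,-.3688,.004,-.055,.027,.054,.019),box(.4553,-.3688,0,-.055,.051,.078,.014)],"pics/t6.png")
E
```

```text
at [ 0.4553 -0.3692  0.2083] psi -0.055 shift [ 0.1937 -0.3438  0.0082] turn [ 0.001 -0.001  0.009] w 0.0521 t 22.92
```

View pics/t6.png

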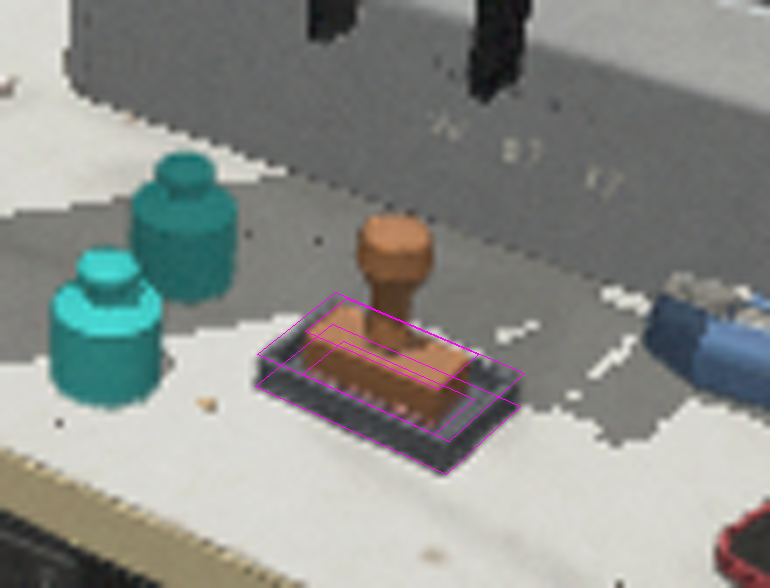

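The stamp stands upright, centred in the tray. Now the old box; I'll go in front of the printer.

Request:
arm_command --commands '[[65, [0, -0.02, -0.01], [0, 0, 0]], [65, [0, -0.06, -0.03], [0, 0, 0]], [65, [0, -0.1, -0.05], [0, 0, 0]], [65, [0, -0.14, -0.06], [0, 0, 0]], [65, [0, -0.18, -0.06], [0, 0, 0]], [65, [0, -0.22, -0.06], [0, 0, 0.005]], [65, [0.02, -0.26, -0.06], [0, 0, 0.005]], [65, [0.04, -0.3, -0.06], [0, 0, 0.005]], [65, [0.07, -0.33, -0.06], [0, 0, 0.009]], [65, [0.1, -0.343, -0.06], [0, 0, 0.009]]]'

```text
time: 23.8
ee_pos: [0.5739, -0.0278, 0.2674]
eef_rot: [1.0, -0.03, -0.001, -0.0]
ft_force: [0.9, 0.2, 0.8]
width: 0.0566
```

Request:
arm_command --commands '[[65, [0.03, 0, 0], [0, 0, 0]], [65, [0.06, 0, 0.01], [0, 0, 0]], [65, [0.08, 0, 0.03], [0, 0, 0]], [65, [0.09, 0, 0.05], [0, 0, 0]], [65, [0.094, 0, 0.07], [0, 0, 0]], [65, [0.094, 0, 0.09], [0, 0, 0]], [65, [0.094, 0, 0.1], [0, 0, 0]], [65, [0.094, 0, 0.1], [0, 0, 0]], [65, [0.094, 0, 0.1], [0, 0, 0]], [65, [0.094, 0, 0.1], [0, 0, 0]]]'

```text
time: 24.63
ee_pos: [0.6682, -0.0382, 0.1693]
eef_rot: [0.999, -0.032, 0.001, 0.0]
ft_force: [0.2, 0.4, 0.3]
width: 0.0569
```

```bash
python3 go.py .6677 -.0366 .0815 -.064;python3 - <<'E'
from ov import *
a=-.064
overlay("scene",[.65,-.035,.04],[box(.6677,-.0366,.003,a,.052,.036,.022),box(.637,-.0317,0,a,.14,.062,.006)],"pics/o1.png")
E
```

```text
at [ 0.6682 -0.0382  0.1693] psi -0.064 shift [-0.0008 -0.0015  0.0878] turn [-0.    -0.001 -0.   ] w 0.0569 t 24.63
```

View pics/o1.png

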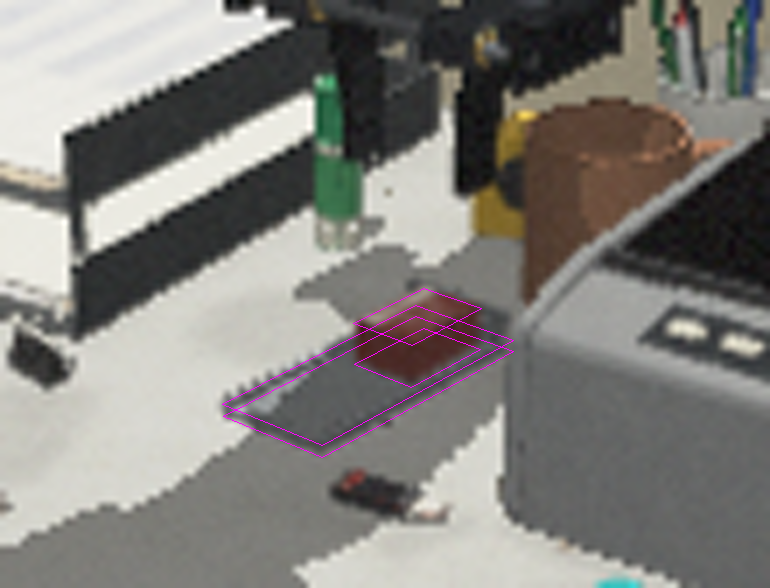

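Request:
arm_command --commands '[[65, [-0.001, -0.001, 0.01], [0, 0, 0]], [65, [-0.001, -0.0015, 0.025], [0, 0, 0]], [65, [-0.001, -0.0015, 0.042], [0, 0, 0]], [65, [-0.001, -0.0015, 0.06], [0, 0, 0]], [65, [-0.001, -0.0015, 0.074], [0, 0, 0]], [65, [-0.001, -0.0015, 0.083], [0, 0, 0]], [65, [-0.001, -0.0015, 0.087], [0, 0, 0]], [65, [-0.001, -0.0015, 0.088], [0, 0, 0]], [65, [-0.001, -0.0015, 0.088], [0, 0, 0]], [30, [-0.001, -0.0015, 0.088], [0, 0, 0]]]' --squeeze 15

```text
time: 25.52
ee_pos: [0.6675, -0.0366, 0.0811]
eef_rot: [0.999, -0.032, 0.001, 0.0]
ft_force: [0.0, -0.3, -0.3]
width: 0.0543
```

Request:
arm_command --commands '[[25, [0, 0, 0], [0, 0, 0]], [25, [0, 0, 0], [0, 0, 0]], [25, [0, 0, 0], [0, 0, 0]], [25, [0, 0, 0], [0, 0, 0]], [25, [0, 0, -0.005], [0, 0, 0]], [25, [0, 0, -0.01], [0, 0, 0]], [25, [0, 0, -0.015], [0, 0, 0]], [25, [0, 0, -0.02], [0, 0, 0]], [25, [0, 0, -0.02], [0, 0, 0]], [25, [0, 0, -0.02], [0, 0, 0]]]'

```text
time: 26.35
ee_pos: [0.6672, -0.0366, 0.1006]
eef_rot: [0.999, -0.032, 0.0, 0.0]
ft_force: [0.7, 0.1, -0.2]
width: 0.0357
```

```bash
python3 go.py .604 -.0296 .1015 -.064;python3 - <<'E'
from ov import *
a=-.064
overlay("scene",[.65,-.035,.04],[box(.6677,-.0366,.023,a,.052,.036,.022),box(.637,-.0317,0,a,.14,.062,.006)],"pics/o2.png")
E
```

```text
at [ 0.6672 -0.0366  0.1006] psi -0.064 shift [-0.0635 -0.003  -0.001 ] turn [ 0.    -0.001 -0.   ] w 0.0357 t 26.35
```

View pics/o2.png

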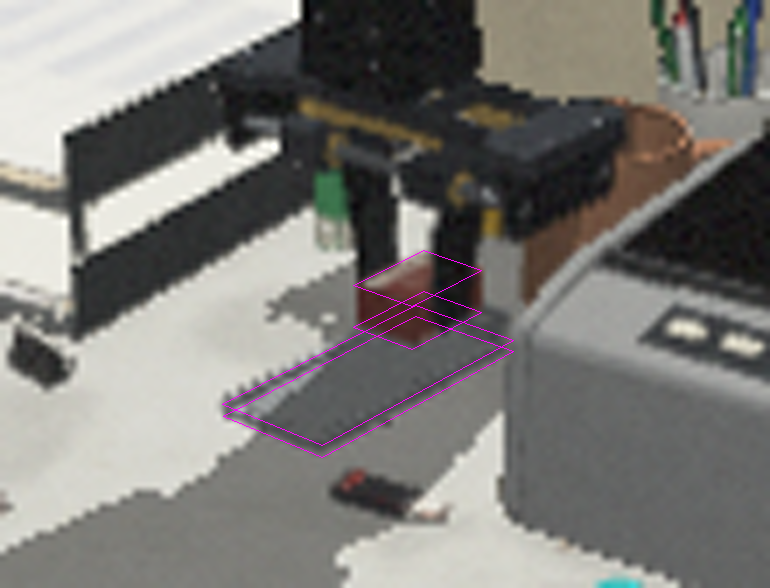

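Request:
arm_command --commands '[[25, [-0.005, 0, 0], [0, 0, 0]], [25, [-0.013, -0.001, 0], [0, 0, 0]], [25, [-0.025, -0.001, 0], [0, 0, 0]], [25, [-0.04, -0.002, 0], [0, 0, 0]], [25, [-0.052, -0.003, 0], [0, 0, 0]], [25, [-0.06, -0.003, 0], [0, 0, 0]], [25, [-0.064, -0.003, 0], [0, 0, 0]], [25, [-0.064, -0.003, 0.005], [0, 0, 0]], [25, [-0.064, -0.003, 0.01], [0, 0, 0]], [25, [-0.064, -0.003, 0.012], [0, 0, 0]]]'

```text
time: 27.23
ee_pos: [0.6033, -0.0297, 0.087]
eef_rot: [0.999, -0.032, -0.0, 0.0]
ft_force: [0.1, -0.6, -0.0]
width: 0.036
```

```bash
python3 go.py .604 -.0296 .0815 -.064
```

```text
at [ 0.6033 -0.0297  0.087 ] psi -0.064 shift [ 0.0007 -0.0001  0.0055] turn [ 0.     0.001 -0.   ] w 0.036 t 27.23
```

Request:
arm_command --commands '[[25, [0, 0, 0.002], [0, 0, 0]], [25, [0, 0, 0.004], [0, 0, 0]], [25, [0, 0, 0.0055], [0, 0, 0]], [25, [0, 0, 0.0055], [0, 0, 0]], [60, [0, 0, 0.0055], [0, 0, 0]], [60, [0, 0, 0.0055], [0, 0, 0]], [60, [0, 0, 0.0055], [0, 0, 0]], [60, [0, 0, 0], [0, 0, 0]], [60, [0, 0, -0.02], [0, 0, 0]], [60, [0, 0, -0.05], [0, 0, 0]]]'

```text
time: 28.07
ee_pos: [0.6017, -0.0296, 0.1367]
eef_rot: [0.999, -0.032, -0.002, -0.0]
ft_force: [-0.0, 0.3, 1.0]
width: 0.0519
```

Request:
arm_command --commands '[[80, [-0.02, -0.01, -0.05], [0, 0, -0.1]], [80, [-0.05, -0.03, -0.065], [0, 0, -0.22]], [80, [-0.09, -0.05, -0.065], [0, 0, -0.34]], [80, [-0.13, -0.07, -0.065], [0, 0, -0.46]], [80, [-0.16, -0.08, -0.065], [0, 0, -0.58]], [80, [-0.17, -0.09, -0.065], [0, 0, -0.7]], [80, [-0.175, -0.09, -0.065], [0, 0, -0.82]], [80, [-0.175, -0.09, -0.065], [0, 0, -0.94]], [80, [-0.175, -0.09, -0.065], [0, 0, -1.06]], [80, [-0.175, -0.09, -0.065], [0, 0, -1.18]]]'

```text
time: 28.9
ee_pos: [0.4344, 0.0716, 0.2037]
eef_rot: [0.847, 0.532, 0.0, 0.001]
ft_force: [-1.0, -0.2, -0.1]
width: 0.0697
```

```bash
python3 go.py .4321 .0487 .15 1.193;python3 - <<'E'
from ov import *
a=-.064
overlay("scene",[.63,-.035,.02],[box(.604,-.0296,.003,a,.052,.036,.022),box(.637,-.0317,0,a,.14,.062,.006)],"pics/o3.png")
overlay("top",[.63,-.035,.02],[box(.604,-.0296,.003,a,.052,.036,.022),box(.637,-.0317,0,a,.14,.062,.006)],"pics/o3t.png")
E
```

```text
at [0.4344 0.0716 0.2037] psi 1.122 shift [-0.0216  0.0078  0.0537] turn [ 0.001  0.    -0.071] w 0.0697 t 28.9
```

View pics/o3.png

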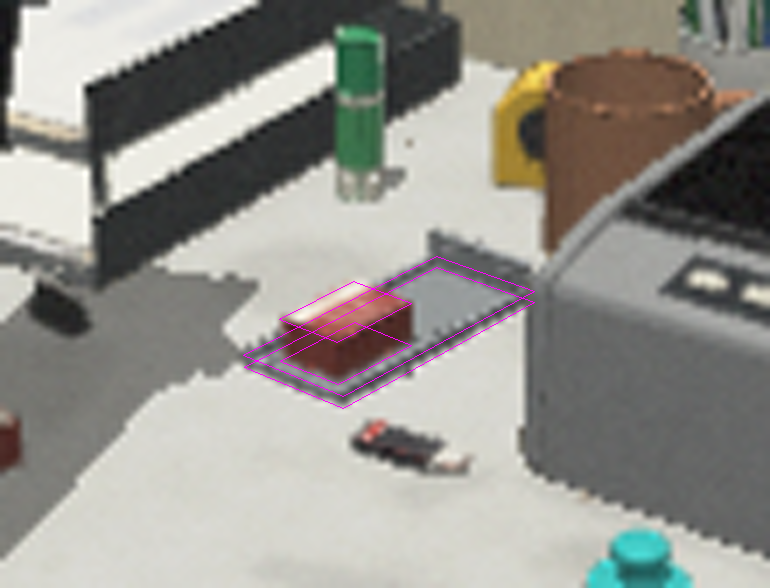

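View pics/o3t.png

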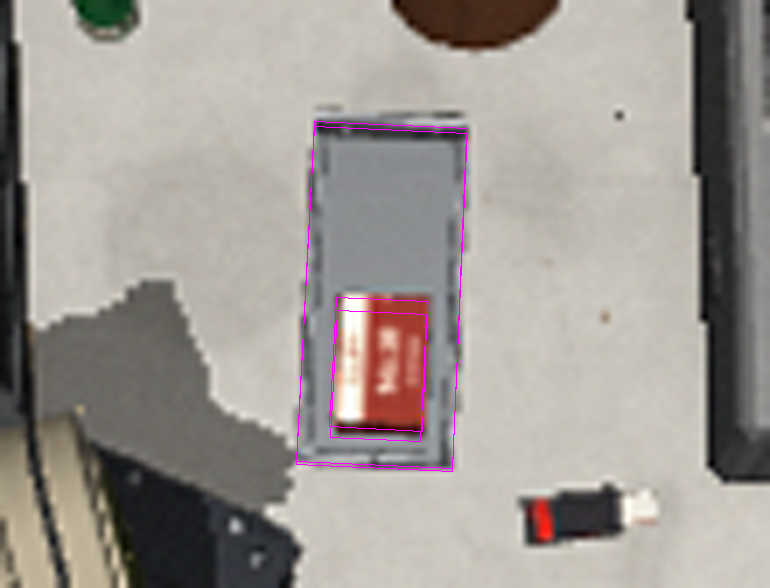

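The old box lies flat in the front half of the lane. Now the new box.

Request:
arm_command --commands '[[70, [-0.006, 0.002, 0.01], [0, 0, -0.03]], [70, [-0.014, 0.005, 0.025], [0, 0, -0.06]], [70, [-0.02, 0.008, 0.04], [0, 0, -0.071]], [70, [-0.0216, 0.008, 0.05], [0, 0, -0.071]], [70, [-0.0216, 0.008, 0.054], [0, 0, -0.071]], [70, [-0.0216, 0.008, 0.054], [0, 0, -0.071]], [70, [-0.0216, 0.008, 0.054], [0, 0, -0.071]], [70, [-0.0216, 0.008, 0.054], [0, 0, -0.071]], [70, [-0.0216, 0.008, 0.054], [0, 0, -0.071]], [70, [-0.0216, 0.008, 0.054], [0, 0, -0.071]]]'

```text
time: 29.83
ee_pos: [0.4324, 0.0488, 0.1496]
eef_rot: [0.829, 0.559, 0.0, 0.0]
ft_force: [0.3, -0.2, -0.2]
width: 0.0609
```

```bash
python3 go.py .4321 .0487 .0785 1.193;python3 - <<'E'
from ov import *
overlay("scene",[.432,.0487,.04],[box(.4321,.0487,0,-.378,.036,.052,.022)],"pics/n1.png")
E
```

```text
at [0.4324 0.0488 0.1496] psi 1.187 shift [-0.0003 -0.0003  0.0711] turn [ 0.001 -0.    -0.006] w 0.0609 t 29.83
```

View pics/n1.png

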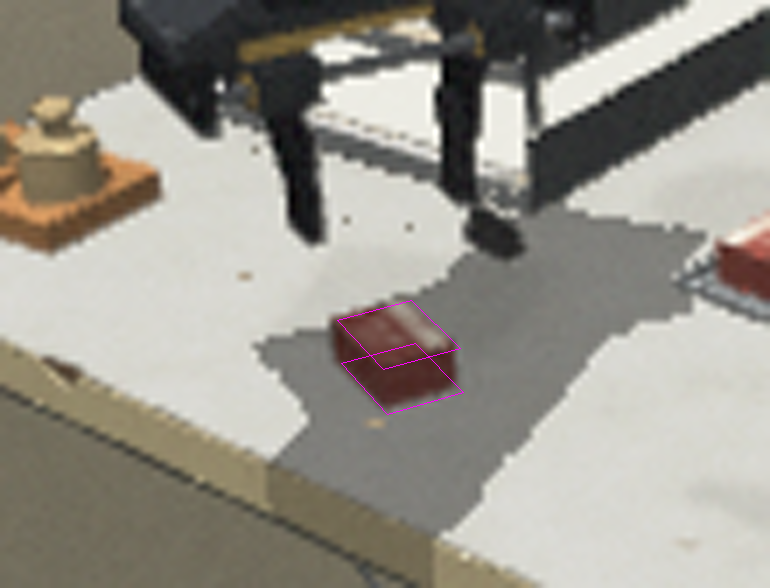

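Request:
arm_command --commands '[[70, [0, 0, 0.01], [0, 0, 0]], [70, [0, 0, 0.025], [0, 0, 0]], [70, [0, 0, 0.042], [0, 0, 0]], [70, [0, 0, 0.057], [0, 0, 0]], [70, [0, 0, 0.067], [0, 0, 0]], [70, [0, 0, 0.071], [0, 0, 0]], [70, [0, 0, 0.071], [0, 0, 0]], [30, [0, 0, 0.071], [0, 0, 0]], [30, [0, 0, 0.071], [0, 0, 0]], [30, [0, 0, 0.071], [0, 0, 0]]]' --squeeze 15

```text
time: 30.72
ee_pos: [0.4326, 0.0486, 0.0787]
eef_rot: [0.829, 0.559, 0.0, 0.0]
ft_force: [-0.5, 0.9, 0.3]
width: 0.0485
```

Request:
arm_command --commands '[[25, [0, 0, 0], [0, 0, 0]], [25, [0, 0, 0], [0, 0, 0]], [25, [0, 0, 0], [0, 0, 0]], [25, [0, 0, 0], [0, 0, 0]], [25, [0, 0, -0.005], [0, 0, 0]], [25, [0, 0, -0.02], [0, 0, 0]], [25, [0, 0, -0.04], [0, 0, 0]], [25, [0, 0, -0.06], [0, 0, 0]], [25, [0, 0, -0.07], [0, 0, 0]], [25, [0, 0, -0.07], [0, 0, 0]]]'

```text
time: 31.55
ee_pos: [0.4332, 0.0487, 0.15]
eef_rot: [0.829, 0.559, 0.001, 0.001]
ft_force: [0.1, 0.4, -0.9]
width: 0.0361
```

```bash
python3 go.py .671 -.0339 .15 -.064;python3 - <<'E'
from ov import *
overlay("scene",[.432,.0487,.08],[box(.4321,.0487,.07,-.378,.036,.052,.022)],"pics/n2.png")
E
```

```text
at [0.4332 0.0487 0.15  ] psi 1.187 shift [0.0126 0.2514 0.0009] turn [ 0.003 -0.003  1.251] w 0.0361 t 31.55
```

View pics/n2.png

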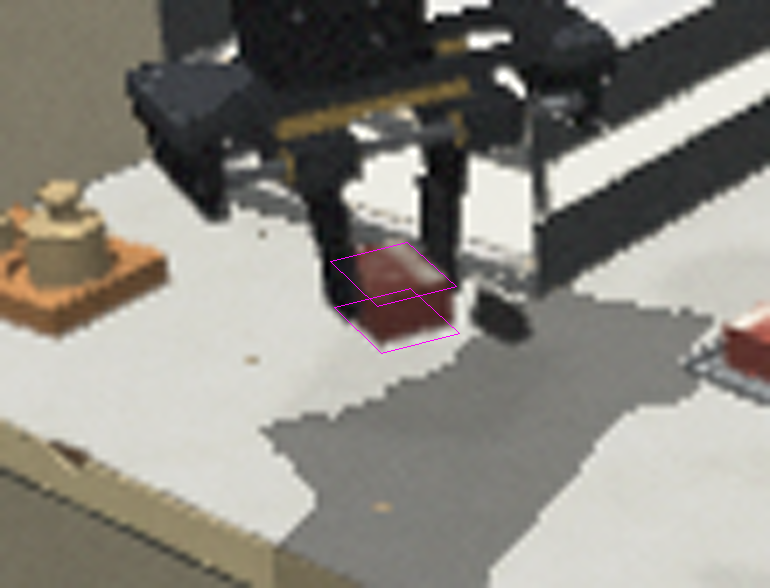

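Request:
arm_command --commands '[[25, [0.0, 0.006, -0.01], [0, 0, 0.06]], [25, [0.001, 0.016, -0.02], [0, 0, 0.17]], [25, [0.002, 0.035, -0.03], [0, 0, 0.29]], [25, [0.003, 0.06, -0.03], [0, 0, 0.41]], [25, [0.004, 0.09, -0.03], [0, 0, 0.53]], [25, [0.006, 0.12, -0.03], [0, 0, 0.65]], [25, [0.007, 0.15, -0.03], [0, 0, 0.77]], [25, [0.009, 0.18, -0.03], [0, 0, 0.89]], [25, [0.01, 0.205, -0.03], [0, 0, 1.0]], [25, [0.011, 0.225, -0.03], [0, 0, 1.1]]]'

```text
time: 32.43
ee_pos: [0.6458, -0.0266, 0.1754]
eef_rot: [0.999, 0.04, -0.001, 0.0]
ft_force: [-0.4, -0.6, -0.0]
width: 0.0361
```

```bash
python3 go.py .671 -.0339 .12 -.064
```

```text
at [ 0.6458 -0.0266  0.1754] psi 0.08 shift [0.0247 0.0093 0.0553] turn [0.001 0.003 0.144] w 0.0361 t 32.43
```

Request:
arm_command --commands '[[25, [0.01, 0.004, 0.005], [0, 0, 0.07]], [25, [0.018, 0.007, 0.015], [0, 0, 0.12]], [25, [0.024, 0.009, 0.027], [0, 0, 0.144]], [25, [0.0247, 0.009, 0.04], [0, 0, 0.144]], [25, [0.0247, 0.009, 0.05], [0, 0, 0.144]], [25, [0.0247, 0.009, 0.055], [0, 0, 0.144]], [25, [0.0247, 0.009, 0.055], [0, 0, 0.144]], [25, [0.0247, 0.009, 0.055], [0, 0, 0.144]], [25, [0.0247, 0.009, 0.055], [0, 0, 0.144]], [25, [0.0247, 0.009, 0.055], [0, 0, 0.144]]]'

```text
time: 33.27
ee_pos: [0.6706, -0.0323, 0.1241]
eef_rot: [1.0, -0.028, 0.001, 0.0]
ft_force: [0.8, -0.1, -0.0]
width: 0.036
```

```bash
python3 go.py .671 -.0339 .0815 -.064; python3 - <<'E'
from ov import *
s=read_state();p=s["ee_pos"]
overlay("scene",[.65,-.035,.04],[box(p[0],p[1],p[2]-.0785,-.064,.052,.036,.022),box(.637,-.0317,0,-.064,.14,.062,.006)],"pics/n3.png")
E
```

```text
at [ 0.6706 -0.0323  0.1241] psi -0.057 shift [0.0005 0.0016 0.0426] turn [ 0.    -0.002  0.007] w 0.036 t 33.27
```

View pics/n3.png

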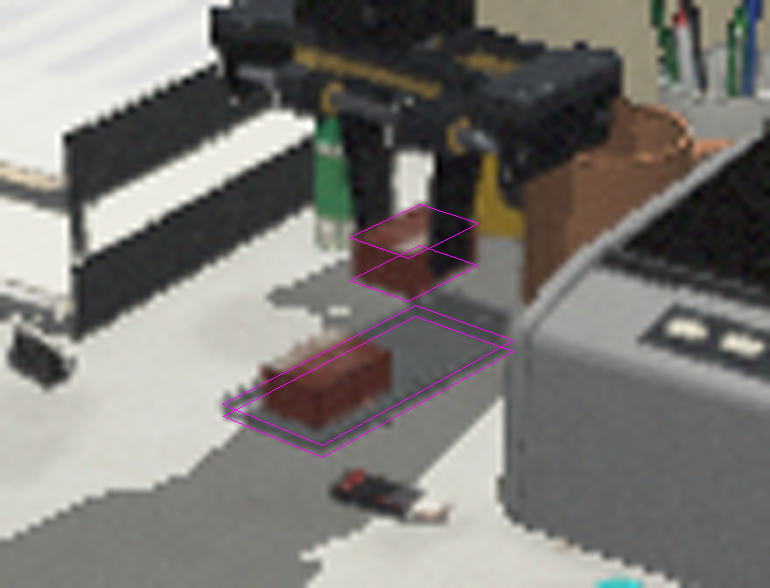

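Request:
arm_command --commands '[[25, [0.0005, 0.001, 0.006], [0, 0, 0.004]], [25, [0.0005, 0.0016, 0.014], [0, 0, 0.007]], [25, [0.0005, 0.0016, 0.023], [0, 0, 0.007]], [25, [0.0005, 0.0016, 0.03], [0, 0, 0.007]], [25, [0.0005, 0.0016, 0.035], [0, 0, 0.007]], [25, [0.0005, 0.0016, 0.038], [0, 0, 0.007]], [25, [0.0005, 0.0016, 0.04], [0, 0, 0.007]], [25, [0.0005, 0.0016, 0.04], [0, 0, 0.007]], [25, [0.0005, 0.0016, 0.04], [0, 0, 0.007]], [25, [0.0005, 0.0016, 0.04], [0, 0, 0.007]]]'

```text
time: 34.15
ee_pos: [0.6709, -0.0339, 0.0835]
eef_rot: [0.999, -0.032, 0.0, 0.0]
ft_force: [-0.6, 0.5, -1.1]
width: 0.0362
```

```bash
python3 go.py .671 -.0339 .0818 -.064
```

```text
at [ 0.6709 -0.0339  0.0835] psi -0.064 shift [ 0.0001 -0.      0.0017] turn [ 0.    -0.001 -0.   ] w 0.0362 t 34.15
```

Request:
arm_command --commands '[[25, [0, 0, 0.001], [0, 0, 0]], [25, [0, 0, 0.0018], [0, 0, 0]], [25, [0, 0, 0.0018], [0, 0, 0]], [25, [0, 0, 0.0018], [0, 0, 0]], [60, [0, 0, 0.0018], [0, 0, 0]], [60, [0, 0, 0.0018], [0, 0, 0]], [60, [0, 0, 0.0018], [0, 0, 0]], [60, [0, 0, -0.005], [0, 0, 0]], [60, [0, 0, -0.03], [0, 0, 0]], [60, [0, 0, -0.06], [0, 0, 0]]]'

```text
time: 34.98
ee_pos: [0.6693, -0.034, 0.142]
eef_rot: [0.999, -0.032, -0.002, -0.0]
ft_force: [0.3, -0.0, 0.5]
width: 0.0518
```

Request:
arm_command --commands '[[60, [0, 0, -0.04], [0, 0, 0]], [60, [0, 0, -0.08], [0, 0, 0]], [60, [-0.04, 0, -0.12], [0, 0, 0]], [60, [-0.08, 0.03, -0.13], [0, 0, 0]], [60, [-0.12, 0.06, -0.13], [0, 0, 0]], [60, [-0.16, 0.1, -0.13], [0, 0, 0]], [60, [-0.2, 0.14, -0.13], [0, 0, 0]], [60, [-0.22, 0.18, -0.13], [0, 0, 0]], [60, [-0.24, 0.22, -0.13], [0, 0, 0]], [60, [-0.26, 0.26, -0.13], [0, 0, 0]]]'

```text
time: 35.82
ee_pos: [0.4287, -0.2241, 0.2739]
eef_rot: [0.999, -0.032, 0.001, 0.0]
ft_force: [0.2, -1.0, 0.0]
width: 0.052
```

Request:
arm_command --commands '[[60, [0, 0.04, 0], [0, 0, 0]], [60, [0, 0.08, 0], [0, 0, 0]], [60, [-0.02, 0.12, 0], [0, 0, 0]], [60, [-0.04, 0.16, 0], [0, 0, 0]], [60, [-0.06, 0.2, 0], [0, 0, 0]], [60, [-0.08, 0.24, 0], [0, 0, 0]], [60, [-0.1, 0.26, 0], [0, 0, 0]], [60, [-0.1, 0.26, 0], [0, 0, 0]], [60, [-0.1, 0.26, 0], [0, 0, 0]], [60, [-0.1, 0.26, 0], [0, 0, 0]]]'

```text
time: 36.65
ee_pos: [0.3144, -0.4758, 0.2732]
eef_rot: [0.999, -0.032, 0.0, -0.0]
ft_force: [-0.1, 0.7, -0.5]
width: 0.0519
```

```bash
python3 - <<'E'
from ov import *
print(read_state()["ee_pos"])
t=np.linspace(0,2*np.pi,30)
ci=lambda x,y,r,z:np.c_[x+r*np.cos(t),y+r*np.sin(t),0*t+z]
Bx=[box(.604,-.0296,.003,-.064,.052,.036,.022),box(.671,-.0339,.003,-.064,.052,.036,.022),box(.637,-.0317,0,-.064,.14,.062,.006),
 box(.4553,-.3688,.004,-.055,.027,.054,.019),box(.4553,-.3688,0,-.055,.051,.078,.014),
 box(.4496,.3254,0,.057,.076,.112,.016),ci(.4509,.3034,.02,.045),ci(.4478,.3563,.012,.028),ci(.4553,-.3688,.013,.062)]
overlay("top",[.55,0,0],Bx,"pics/f1.png",f=2,w=(190,120))
overlay("top",[.637,-.0317,0],Bx,"pics/f2.png",f=8,w=(40,40))
overlay("top",[.45,.325,0],Bx,"pics/f3.png",f=8,w=(40,35))
overlay("top",[.455,-.3688,0],Bx,"pics/f4.png",f=8,w=(40,35))
overlay("scene",[.45,.325,0],Bx,"pics/f5.png",f=8,w=(40,35))
a=[cv2.resize(cv2.imread(f"pics/f{i}.png"),(400,300)) for i in (2,3,4,5)]
cv2.imwrite("pics/f6.png",np.vstack([np.hstack(a[:2]),np.hstack(a[2:])]))
E
```

```text
[ 0.31435613 -0.47583392  0.27318575]
```

View pics/f1.png

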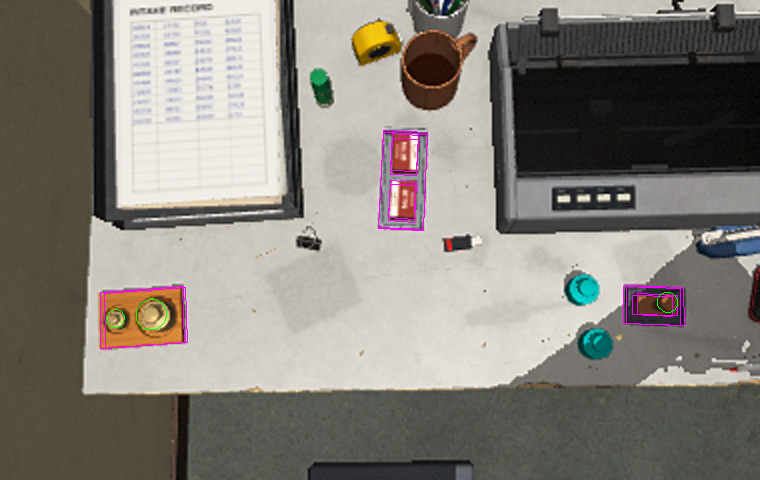

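View pics/f6.png

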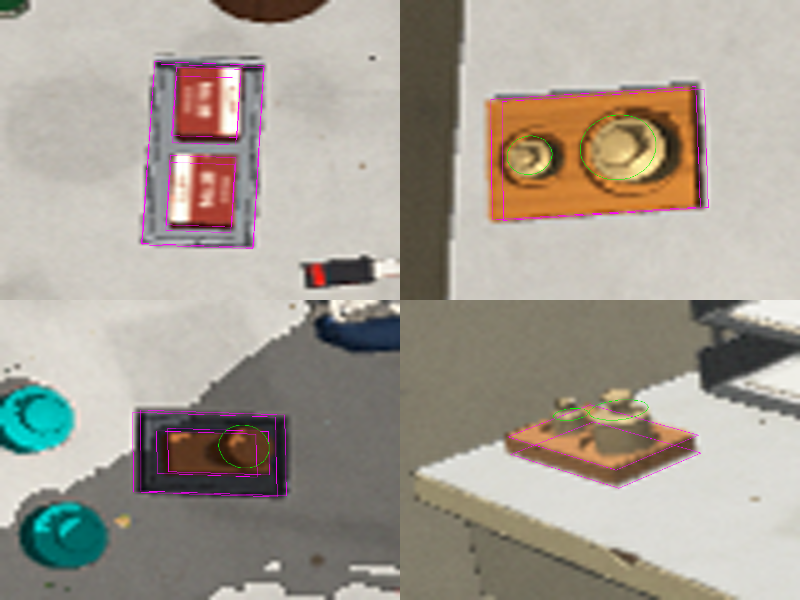

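The final picture shows the boxes front and rear in the lane, both weights centred in their wells and the stamp in its tray, each within a few mm of its target. The clip and USB stick are unmoved, and the arm is clear.

```bash
python3 -c "
from bench import *
print(close_job())"
```

```text
the job is handed in; nothing more can be done
None
```

I put everything away and handed the job in at about 37 s of the 112 s allowed.

- **Weights:** both stand upright in the wells of their own size.
- **Stamp:** it stands upright, centred in the tray.
- **Boxes:** the old box is in the front half of the lane, and the new box is behind it in the rear half. Both are lengthwise.

**Last checks:** in the final top and scene pictures, all five objects lie within a few mm of their planned poses. The old box is about 1.5 mm behind its planned spot, well inside the limit. The USB stick, the binder clip and the turquoise look-alikes show no movement, and the arm is parked clear of everything. The wrist force readings after each move call were all about 5 N or less. No check failed or disagreed. The heights of the placed items were judged from the pictures and the release heights, not measured directly.

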